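Click-test push lights and renew the one in the rail

ROBOT

A 6-joint arm with a two-finger parallel gripper is mounted at the origin on a cart in front of the work surface, level with it; the furniture and walls round the work are solid. World frame = base frame: x ahead of the robot, y to its left, z up, the work surface at z = 0. Lengths are in m, angles in rad, forces in N, time in s.
With the tool pointing down it reaches from about 0.35 to 1 m from the base axis. Payload 7.1 kg.
Tool frame: the origin (TCP) lies at the centre of the arm's flange, where the gripper is bolted on; the fingertips stand 173 mm ahead of it and the grasp point (between the pads) lies 155 mm ahead of it; z points along the fingers, y is the line along which they close (so a half turn about z gives the same grasp; the last joint's range is limited). The gripper opens to 85 mm and grips with 20 to 120 N. Pads are 22 mm wide; open, the fingers measure 114 mm over their backs; the gripper's body (76 mm by 85 mm) begins 54 mm behind the grasp point. The pads swing forward as they close: fully open they stand 13 mm farther back than shut.
Start: joints at [1.172, 0.423, 1.63, -0, 1.089, -0.019], TCP at [0.232, 0.58, 0.405] pointing down, gripper open.
Joint ranges: [-3, 3], [-0.9, 2.11], [0.09, 2.58], [-1.31, 4.45], [0.11, 2.69], [-2.54, 2.54]. Speed limits (rad/s): [2.39, 2.39, 3.01, 3.14, 3.14, 3.14].

INTERFACE

Orientations are given as a 3x3 rotation matrix whose columns are the frame's x, y, z axes.
In Python, from rig import arm gives the robot as it stands.
- The arm moves only by the tool play_rows, never from a script. Its argument "series" is a list that holds one entry, the list of rows, each a list of 5 numbers: the finger opening in cm, from 0 to 8.54, then the shift along the tool's x, y, z in cm, then the turn about the tool's z in units of 10 degrees (1.0 is 10 degrees). A call has 1 to 10 rows; each row is the pose to reach, as a shift and turn from the pose commanded when the call began, along the tool's axes at that moment; what a row does not reach only later rows make up. A row lasts 1/8 s, in which the tool goes at most 62.5 mm and 10.7 degrees, less where a joint would pass 70% of its speed; a pose out of reach is approached as far as the arm can. A call with a gripper value outside its range is refused whole. The fingers move at their own pace and stop on an object; "squeeze" is the grip in N (left out, the last holds). Time passes only in rows, so rows that repeat a pose let the fingers close. It gives the time, the measured TCP pose, the force, the opening and the grip force at its end, in the units of the state.
- arm.observe(): the state, without advancing time (a new reading comes with each control period).
- arm.camera(name): name is "scene" or "top" or "wrist"; returns a dict with "frame" (420x560x3 uint8, red, green, blue), "fx", "fy", "cx", "cy" (pixels), "eye" and "orientation" of the camera in the world. Camera axes: x right, y down, z forward; pixel columns grow to the right and rows downward; lengths in m; the calibration is good to about 2 mm. A picture is of the moment at which its call begins. There is no depth.
- arm.sign_off(): hands the job in; it is judged then, once.
The state is a dict: "t": time; "qpos": joint angles; "qvel": joint speeds; "joint_torque": joint torques, N m; "tcp_pos": TCP position; "orientation": TCP orientation; "ft_force": force on the tool from outside, world axes, zero at the start; "ft_torque": the same for the moment, N m; "gripper_width": finger opening in m; "gripper_force": force on a finger pad.
Only numpy, scipy, OpenCV 4.12 (cv2) and the standard library are available. Lean on these libraries where they do the work, as an engineer would, in place of code of your own. Each camera call takes 0.05 s, during which the arm holds its last target. There are 200 camera calls.

TASK

The push light in the rail is dead: press the rail's catch so that it pops loose, slide it out and put it in the brown cardboard box. Test every spare light by pressing its button fully in: those whose button does not stay in go in the brown box too; slide one whose button stays in along the rail until the catch snaps up and locks it, and stand the other good ones upright in the steel tray. Leave the egg cup, garlic and spice pot alone, and leave the buttons of the good lights in.

Things in the scene. Friction and masses are not known exactly. Their poses are not given: they have to be found in the camera images.
- rail: Fixed aluminium light rail, 215 x 86 mm. Origin: its underside on the worktop, on the channel's centre line; +x runs along the channel to the closed end, the mouth faces -x (towards the robot), z up. Floor of the channel 8 mm up. From x=-20 mm on the channel is 64 mm wide and lips (15 to 18 mm up, 48 mm apart) hold a light's foot down: it can only slide along x.
- rail_apron (a point): Point on the channel floor at rail x=-70 mm, on the centre line, in the open apron at the mouth (x=-106 to -20 mm) between low guide walls (tops 15 mm above the worktop) that narrow from 77 to 64 mm apart. Here a light can be set down from above or lifted off. Axes as the rail's.
- rail_lock (a point): Point on the channel floor at rail x=+44 mm: where the centre of a locked light's underside rests. A spring ejector (2.5 to 4.5 N) resists the last 17 mm. To lock a light, push its centre about 4 mm past this point (hard stop at +5 mm; takes up to about 12 N): the catch snaps up in front of its foot; let go and it springs back to this point. Axes as the rail's.
- catch (a joint): Spring catch, m: 0 = up (locked), 0.008 = fully pressed, about 2 N. Its tooth (7 mm high) is at rail x=+5 to +16 mm, ramped on the mouth side: a light sliding in pushes it down, then it springs up. Pressed fully with a light locked, the ejector slides the light some 17 mm towards the mouth, over the tooth, in under 0.5 s; then grip it and draw it out along the channel.
- ejector (a joint): Spring ejector at the closed end of the rail, m: 0 = out (rail empty or light loose), about 0.017 = pushed in by a locked light.
- catch_pad (a point): Centre of the top of the catch's round grey press pad (20 mm across, 26 mm above the worktop when up), on the rail's right (-y) side, 58 mm from the channel's centre line, over a black housing 13 mm high. Moves down with the catch.
- light_old: The dead push light, locked in the rail at the start; same shape and size as the spares; its button is stuck and need not be pressed. Origin: centre of its underside, z up.
- reject_box: Fixed open brown cardboard box for rejects, 220 x 150 x 45 mm, walls and floor 4 mm. Origin: centre of its underside; x is the long side. Left or right of the rail.
- keep_tray: Fixed open low steel tray for good spares, 220 x 130 x 18 mm, walls and floor 4 mm. Origin: centre of its underside; x is the long side. On the other side of the rail from the box.
- light_a: Spare push light (4 to 6 are present), white, upright on the worktop: round foot 56 mm across, 5 mm thick; round body 40 mm across from 5 to 30 mm up (grip here); grey button 24 mm across on top, its top 44 mm up when out, 32 mm when fully in. 0.09 kg. Origin: centre of its underside, z up; yaw does not matter.
- light_a_button (a joint): Button of light_a, m: 0 = out (at the start), 0.012 = fully in; a press takes up to about 5 N. Half pressed, a sound one pops back to 0. After a full press a sound button stays in (about 0.012), a worn one rises to about 0.005 when released; nothing else tells them apart.
- light_b: Spare push light (4 to 6 are present), white, upright on the worktop: round foot 56 mm across, 5 mm thick; round body 40 mm across from 5 to 30 mm up (grip here); grey button 24 mm across on top, its top 44 mm up when out, 32 mm when fully in. 0.09 kg. Origin: centre of its underside, z up; yaw does not matter.
- light_b_button (a joint): Button of light_b, m: 0 = out (at the start), 0.012 = fully in; a press takes up to about 5 N. Half pressed, a sound one pops back to 0. After a full press a sound button stays in (about 0.012), a worn one rises to about 0.005 when released; nothing else tells them apart.
- light_c: Spare push light (4 to 6 are present), white, upright on the worktop: round foot 56 mm across, 5 mm thick; round body 40 mm across from 5 to 30 mm up (grip here); grey button 24 mm across on top, its top 44 mm up when out, 32 mm when fully in. 0.09 kg. Origin: centre of its underside, z up; yaw does not matter.
- light_c_button (a joint): Button of light_c, m: 0 = out (at the start), 0.012 = fully in; a press takes up to about 5 N. Half pressed, a sound one pops back to 0. After a full press a sound button stays in (about 0.012), a worn one rises to about 0.005 when released; nothing else tells them apart.
- light_d: Spare push light (4 to 6 are present), white, upright on the worktop: round foot 56 mm across, 5 mm thick; round body 40 mm across from 5 to 30 mm up (grip here); grey button 24 mm across on top, its top 44 mm up when out, 32 mm when fully in. 0.09 kg. Origin: centre of its underside, z up; yaw does not matter.
- light_d_button (a joint): Button of light_d, m: 0 = out (at the start), 0.012 = fully in; a press takes up to about 5 N. Half pressed, a sound one pops back to 0. After a full press a sound button stays in (about 0.012), a worn one rises to about 0.005 when released; nothing else tells them apart.
- light_e: Spare push light (4 to 6 are present), white, upright on the worktop: round foot 56 mm across, 5 mm thick; round body 40 mm across from 5 to 30 mm up (grip here); grey button 24 mm across on top, its top 44 mm up when out, 32 mm when fully in. 0.09 kg. Origin: centre of its underside, z up; yaw does not matter.
- light_e_button (a joint): Button of light_e, m: 0 = out (at the start), 0.012 = fully in; a press takes up to about 5 N. Half pressed, a sound one pops back to 0. After a full press a sound button stays in (about 0.012), a worn one rises to about 0.005 when released; nothing else tells them apart.
- light_f: Spare push light (4 to 6 are present), white, upright on the worktop: round foot 56 mm across, 5 mm thick; round body 40 mm across from 5 to 30 mm up (grip here); grey button 24 mm across on top, its top 44 mm up when out, 32 mm when fully in. 0.09 kg. Origin: centre of its underside, z up; yaw does not matter.
- light_f_button (a joint): Button of light_f, m: 0 = out (at the start), 0.012 = fully in; a press takes up to about 5 N. Half pressed, a sound one pops back to 0. After a full press a sound button stays in (about 0.012), a worn one rises to about 0.005 when released; nothing else tells them apart.
- egg_cup: Bystander: cream egg cup, 49 mm wide, 62 mm high, behind the work. Leave it alone. Origin: centre of its underside.
- garlic: Bystander: garlic bulb, 56 mm, behind the work. Leave it alone. Origin: centre of its underside.
- spice_pot: Bystander: small spice pot, 47 mm wide, 98 mm high, behind the work. Leave it alone. Origin: centre of its underside.
Mind the look-alikes: they are no part of the job. Leave any yellow look-alike of the light_c alone.

How it is judged:
On the way, in this order (a step that is already met when the one before it is completed fails the run):
1. The dead light is out of the rail and lies in the cardboard box (x of light_old in the frame of reject_box between -0.106 and 0.106 m and y of light_old in the frame of reject_box between -0.071 and 0.071 m and z of light_old in the frame of reject_box between -0.005 and 0.04 m), for 0.2 s.
2. A light is locked in the rail again: the ejector pushed in, the catch up behind it (value of joint ejector above 0.013 m and value of joint catch below 0.002 m), for 0.2 s.
At the end, for the whole second after the job is handed in: One sound light locked in the rail (39 to 51 mm along it, catch up within 2 mm), other sound ones upright (0.2 rad) in the tray, their buttons in 9.5 mm or more; worn ones, pressed (button back to 2 to 7 mm), and the dead one in the box; all at rest (under 0.02 m/s) (all of step 1 and all of step 2 and ((x of light_a in the frame of rail between 0.039 and 0.051 m and y of light_a in the frame of rail between -0.005 and 0.005 m and z of light_a in the frame of rail between 0.005 and 0.014 m and angle between light_a's own z axis and vertical below 0.1 rad and value of joint light_a_button above 0.0095 m and value of joint catch below 0.002 m) or (value of joint light_a_button above 0.0095 m and (x of light_a in the frame of keep_tray between -0.106 and 0.106 m and y of light_a in the frame of keep_tray between -0.061 and 0.061 m and z of light_a in the frame of keep_tray between -0.005 and 0.012 m and angle between light_a's own z axis and vertical below 0.2 rad)) or (value of joint light_a_button between 0.002 and 0.007 m and (x of light_a in the frame of reject_box between -0.106 and 0.106 m and y of light_a in the frame of reject_box between -0.071 and 0.071 m and z of light_a in the frame of reject_box between -0.005 and 0.04 m))) and ((x of light_b in the frame of rail between 0.039 and 0.051 m and y of light_b in the frame of rail between -0.005 and 0.005 m and z of light_b in the frame of rail between 0.005 and 0.014 m and angle between light_b's own z axis and vertical below 0.1 rad and value of joint light_b_button above 0.0095 m and value of joint catch below 0.002 m) or (value of joint light_b_button above 0.0095 m and (x of light_b in the frame of keep_tray between -0.106 and 0.106 m and y of light_b in the frame of keep_tray between -0.061 and 0.061 m and z of light_b in the frame of keep_tray between -0.005 and 0.012 m and angle between light_b's own z axis and vertical below 0.2 rad)) or (value of joint light_b_button between 0.002 and 0.007 m and (x of light_b in the frame of reject_box between -0.106 and 0.106 m and y of light_b in the frame of reject_box between -0.071 and 0.071 m and z of light_b in the frame of reject_box between -0.005 and 0.04 m))) and ((x of light_c in the frame of rail between 0.039 and 0.051 m and y of light_c in the frame of rail between -0.005 and 0.005 m and z of light_c in the frame of rail between 0.005 and 0.014 m and angle between light_c's own z axis and vertical below 0.1 rad and value of joint light_c_button above 0.0095 m and value of joint catch below 0.002 m) or (value of joint light_c_button above 0.0095 m and (x of light_c in the frame of keep_tray between -0.106 and 0.106 m and y of light_c in the frame of keep_tray between -0.061 and 0.061 m and z of light_c in the frame of keep_tray between -0.005 and 0.012 m and angle between light_c's own z axis and vertical below 0.2 rad)) or (value of joint light_c_button between 0.002 and 0.007 m and (x of light_c in the frame of reject_box between -0.106 and 0.106 m and y of light_c in the frame of reject_box between -0.071 and 0.071 m and z of light_c in the frame of reject_box between -0.005 and 0.04 m))) and ((x of light_d in the frame of rail between 0.039 and 0.051 m and y of light_d in the frame of rail between -0.005 and 0.005 m and z of light_d in the frame of rail between 0.005 and 0.014 m and angle between light_d's own z axis and vertical below 0.1 rad and value of joint light_d_button above 0.0095 m and value of joint catch below 0.002 m) or (value of joint light_d_button above 0.0095 m and (x of light_d in the frame of keep_tray between -0.106 and 0.106 m and y of light_d in the frame of keep_tray between -0.061 and 0.061 m and z of light_d in the frame of keep_tray between -0.005 and 0.012 m and angle between light_d's own z axis and vertical below 0.2 rad)) or (value of joint light_d_button between 0.002 and 0.007 m and (x of light_d in the frame of reject_box between -0.106 and 0.106 m and y of light_d in the frame of reject_box between -0.071 and 0.071 m and z of light_d in the frame of reject_box between -0.005 and 0.04 m))) and ((x of light_e in the frame of rail between 0.039 and 0.051 m and y of light_e in the frame of rail between -0.005 and 0.005 m and z of light_e in the frame of rail between 0.005 and 0.014 m and angle between light_e's own z axis and vertical below 0.1 rad and value of joint light_e_button above 0.0095 m and value of joint catch below 0.002 m) or (value of joint light_e_button above 0.0095 m and (x of light_e in the frame of keep_tray between -0.106 and 0.106 m and y of light_e in the frame of keep_tray between -0.061 and 0.061 m and z of light_e in the frame of keep_tray between -0.005 and 0.012 m and angle between light_e's own z axis and vertical below 0.2 rad)) or (value of joint light_e_button between 0.002 and 0.007 m and (x of light_e in the frame of reject_box between -0.106 and 0.106 m and y of light_e in the frame of reject_box between -0.071 and 0.071 m and z of light_e in the frame of reject_box between -0.005 and 0.04 m))) and ((x of light_f in the frame of rail between 0.039 and 0.051 m and y of light_f in the frame of rail between -0.005 and 0.005 m and z of light_f in the frame of rail between 0.005 and 0.014 m and angle between light_f's own z axis and vertical below 0.1 rad and value of joint light_f_button above 0.0095 m and value of joint catch below 0.002 m) or (value of joint light_f_button above 0.0095 m and (x of light_f in the frame of keep_tray between -0.106 and 0.106 m and y of light_f in the frame of keep_tray between -0.061 and 0.061 m and z of light_f in the frame of keep_tray between -0.005 and 0.012 m and angle between light_f's own z axis and vertical below 0.2 rad)) or (value of joint light_f_button between 0.002 and 0.007 m and (x of light_f in the frame of reject_box between -0.106 and 0.106 m and y of light_f in the frame of reject_box between -0.071 and 0.071 m and z of light_f in the frame of reject_box between -0.005 and 0.04 m))) and linear speed of each of light_a, light_b, light_c, light_d, light_e, light_f, light_old below 0.02 m/s); the robot touches nothing.
It fails at once if a bystander (egg cup, garlic, spice pot) is moved by more than 30 mm (distance of any of egg_cup, garlic, spice_pot from where it was at the start of the episode above 0.03 m).
Of light_a, light_b, light_c, light_d, light_e, light_f only 4 to 6 are there at a start; the rules pass over those that are not, and their reading is None.
At some moment in a run one of light_a, light_b, light_c, light_d, light_e, light_f may be knocked a few centimetres aside while the robot is not near it.
Once in a run the grip may slacken for a moment while it holds something.
It also fails if it takes over 210 s, if anything falls off the work surface, if the arm or the gripper's body presses on something with over 40 N, if the wrist force passes 120 N, or if a joint passes its speed limit or range.

## Working session

There is one attempt and no reset: what is moved stays moved. The work goes in short steps, Python scripts to look and compute and a tool call to move; the robot and the scene stay as the last step left them, time stands still between calls to the robot, and variables do not carry over. Pictures are saved under pics/ and viewed, at most 14 in all, crops included, and the job is handed in when it is done.

Besides the shell and the picture viewer there is one more tool, called after ">>>" as a command line: name --argument value ..., lists and objects as JSON in quotes. play_rows: Moves the arm, as the interface text tells. Its arguments: {"type":"object","properties":{"series":{"type":"array","items":{"type":"array","items":{"type":"array","items":{"type":"number"}}}},"squeeze":{"type":"number"}},"required":["series"]}

```bash
mkdir -p pics
cat > h.py <<'E'
import numpy as np, cv2
from rig import arm
def snap(cam,name,crop=None,scale=1):
    c=arm.camera(cam); f=c["frame"][:,:,::-1]
    np.save("pics/"+name+".npy",f)
    import pickle; pickle.dump({k:c[k] for k in c if k!="frame"},open("pics/"+name+".pkl","wb"))
    if crop: x0,y0,x1,y1=crop; f=f[y0:y1,x0:x1]
    if scale!=1: f=cv2.resize(np.ascontiguousarray(f),None,fx=scale,fy=scale,interpolation=cv2.INTER_CUBIC)
    cv2.imwrite("pics/"+name+".png",f); return c
def world(c,u,v,z):
    R=np.array(c["orientation"]); d=R@np.array([(u-c["cx"])/c["fx"],(v-c["cy"])/c["fy"],1]); e=np.array(c["eye"])
    return e+d*(z-e[2])/d[2]
def pix(c,p):
    q=np.array(c["orientation"]).T@(np.array(p)-np.array(c["eye"])); return c["cx"]+c["fx"]*q[0]/q[2],c["cy"]+c["fy"]*q[1]/q[2]
def load(name):
    import pickle; return pickle.load(open("pics/"+name+".pkl","rb"))
E
python3 - <<'E'
from h import *
c=snap("top","top1",scale=1.42); print(c["eye"],c["orientation"],c["fx"],c["cx"],c["cy"])
s=snap("scene","sc1",scale=1.42); print(s["eye"])
o=arm.observe(); print({k:np.round(v,3).tolist() for k,v in o.items()})
E
```

```text
[ 0.36917559 -0.07157183  1.08471543] [[-1.15971307e-02 -9.76186738e-01  2.16621694e-01]
 [-9.99932748e-01  1.13044472e-02 -2.59022700e-03]
 [ 7.97567435e-05 -2.16637165e-01 -9.76252187e-01]] 381.03952790315964 280.1934158220717 214.46656581625425
[-0.26309779 -0.92844906  0.62246787]
{'t': 0.1, 'qpos': [1.172, 0.424, 1.631, -0.0, 1.089, -0.019], 'qvel': [0.001, -0.001, -0.003, 0.001, -0.001, 0.0], 'joint_torque': [-0.0, -55.843, -28.245, -0.0, 0.003, -0.0], 'tcp_pos': [0.232, 0.58, 0.404], 'orientation': [[-0.929, 0.371, -0.001], [0.371, 0.929, -0.001], [0.0, -0.001, -1.0]], 'ft_force': [0.557, 0.523, 0.239], 'ft_torque': [0.02, 0.008, -0.052], 'gripper_force': 0.0, 'gripper_width': 0.085}
```

View pics/top1.png

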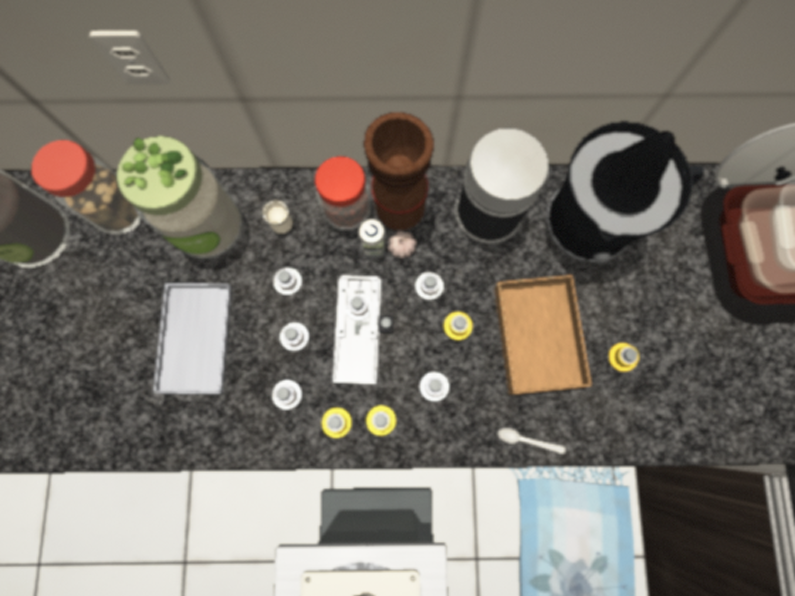

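View pics/sc1.png

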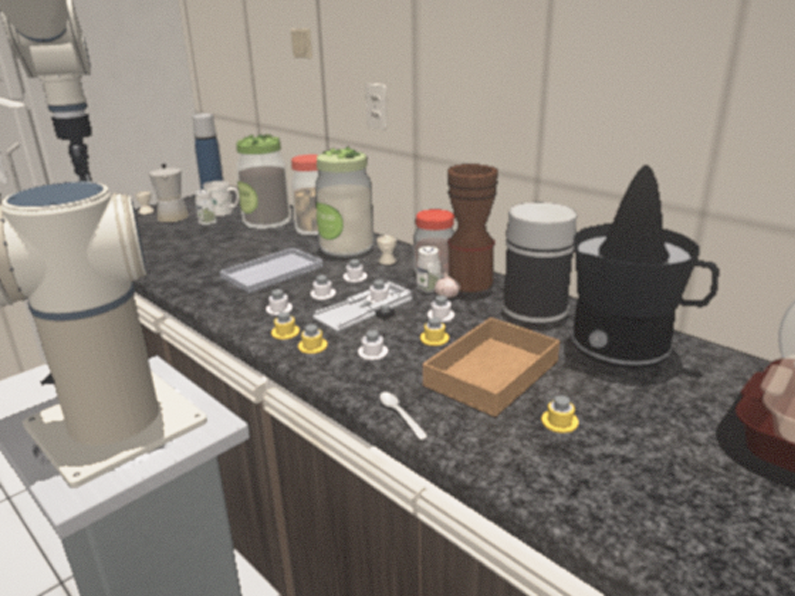

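The top view shows five white spares at about (287,281), (294,336), (287,395), (429,286) and (434,386). The old light is at (358,305) in the rail, the pad at (386,323), the tray on the left and the box on the right. The four with yellow feet, at (459,325), (336,422), (380,420) and (624,357), are look-alikes to leave alone. I'll confirm with an enlarged crop.

Run:
```python
from h import *
f=np.load("pics/top1.npy")[188:288,190:320]
cv2.imwrite("pics/crop1.png",cv2.resize(np.ascontiguousarray(f),None,fx=6,fy=6,interpolation=cv2.INTER_CUBIC))
c=load("top1")
for n,(u,v),z in [("a",(287,281),.03),("b",(294,336),.03),("c",(287,395),.03),("d",(429,286),.03),("e",(434,386),.03),("old",(358,305),.044),("pad",(386,323),.026),
 ("railTL",(341,277),.018),("railTR",(381,277),.018),("railBL",(333,382),.018),("railBR",(377,384),.018),("y1",(459,325),.03),("y2",(336,422),.03),("y3",(380,420),.03),
 ("trTL",(165,284),.018),("trTR",(229,284),.018),("trBL",(154,392),.018),("trBR",(221,394),.018),("bxTL",(497,282),.045),("bxTR",(573,276),.045),("bxBL",(512,393),.045),("bxBR",(590,385),.045),("garlic",(402,245),.03),("pot",(371,230),.098),("egg",(277,212),.062)]:
    print(n,np.round(world(c,u/1.42,v/1.42,z),3))
```

```text
a [0.654 0.149 0.03 ]
b [0.542 0.131 0.03 ]
c [0.427 0.141 0.03 ]
d [ 0.641 -0.137  0.03 ]
e [ 0.441 -0.142  0.03 ]
old [0.6   0.004 0.044]
pad [ 0.567 -0.05   0.026]
railTL [0.665 0.041 0.018]
railTR [ 0.664 -0.041  0.018]
railBL [0.452 0.054 0.018]
railBR [ 0.447 -0.032  0.018]
y1 [ 0.56  -0.195  0.03 ]
y2 [0.375 0.046 0.03 ]
y3 [ 0.378 -0.038  0.03 ]
trTL [0.654 0.399 0.018]
trTR [0.653 0.269 0.018]
trBL [0.437 0.403 0.018]
trBR [0.431 0.272 0.018]
bxTL [ 0.643 -0.272  0.045]
bxTR [ 0.654 -0.424  0.045]
bxBL [ 0.425 -0.289  0.045]
bxBR [ 0.439 -0.439  0.045]
garlic [ 0.728 -0.084  0.03 ]
pot [ 0.736 -0.024  0.098]
egg [0.79  0.167 0.062]
```

View pics/crop1.png

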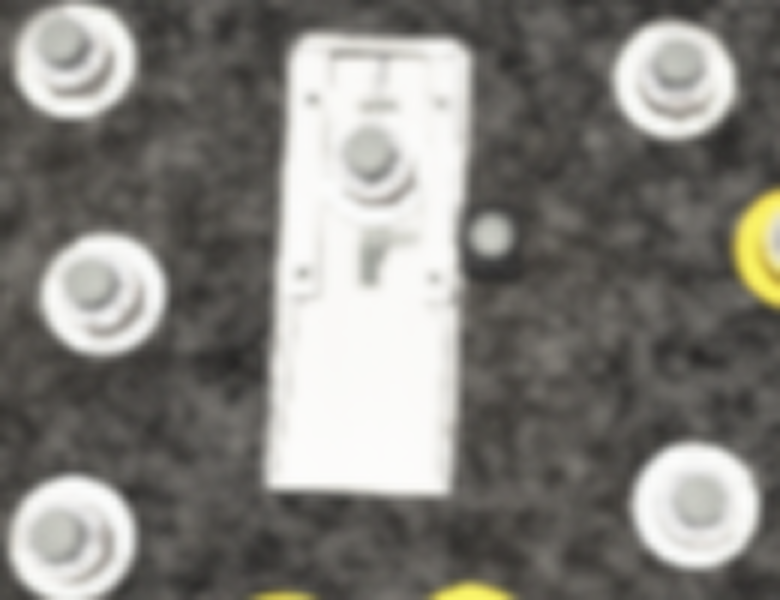

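The crop confirms the five spares have white feet, and that the yellow feet at (760,245), (285,598) and (470,590) are decoys. Foot centres are a(76,61), b(103,294), c(72,538), d(675,80) and e(695,506). The old button is at (369,150) and the pad at (490,234).

Run:
```python
from h import *
c=load("top1")
W=lambda u,v,z: np.round(world(c,190+(u+.5)/6-.5,188+(v+.5)/6-.5,z),3)
for n,f,b in [("a",(76,61),(64,42)),("b",(103,294),(93,284)),("c",(72,538),(60,532)),("d",(675,80),(678,64)),("e",(695,506),(699,499))]:
    print(n,W(*f,.004)[:2],W(*b,.044)[:2])
print("old",W(369,150,.052),"pad",W(490,234,.026))
print([W(292,37,.018),W(470,42,.018),W(267,490,.012),W(450,494,.012)])
```

```text
a [0.662 0.154] [0.66  0.151]
b [0.546 0.137] [0.545 0.134]
c [0.431 0.148] [0.432 0.145]
d [ 0.649 -0.139] [ 0.646 -0.138]
e [ 0.443 -0.143] [ 0.443 -0.143]
old [0.605 0.007 0.052] pad [ 0.569 -0.049  0.026]
[array([0.669, 0.047, 0.018]), array([ 0.665, -0.039,  0.018]), array([0.452, 0.056, 0.012]), array([ 0.449, -0.029,  0.012])]
```

>>> play_rows --series '[[[0,-27,-23,0,3.5],[0,-27,-23,0,3.5],[0,-27,-23,0,3.5],[0,-27,-23,0,3.5],[0,-27,-23,0,3.5],[0,-27,-23,0,3.5],[0,-54.6,-45.9,0,7.08],[0,-54.6,-45.9,0,7.08],[0,-54.6,-45.9,0,7.08],[0,-54.6,-45.9,0,7.08]]]' --squeeze 60

```text
t: 1.35
tcp_pos: [0.5172, 0.0452, 0.4046]
orientation: [[0.048, 0.999, -0.0], [0.999, -0.048, 0.0], [0.0, -0.0, -1.0]]
ft_force: [0.8, 0.9, 0.3]
gripper_width: 0.0
gripper_force: 0.0
```

```bash
cat > st.py <<'E'
from rig import arm
import numpy as np
o=arm.observe(); print({k:np.round(o[k],4).tolist() for k in ["t","qpos","tcp_pos","orientation","ft_force","gripper_width"]})
E
python3 st.py
```

```text
{'t': 1.35, 'qpos': [0.0642, 0.2684, 1.8621, 0.0001, 1.0112, 0.1123], 'tcp_pos': [0.5172, 0.0452, 0.4046], 'orientation': [[0.0482, 0.9988, -0.0001], [0.9988, -0.0482, 0.0001], [0.0001, -0.0001, -1.0]], 'ft_force': [0.7755, 0.9314, 0.3409], 'gripper_width': 0.0}
```

```bash
cat > go.py <<'E'
import sys
from rig import arm
import numpy as np
# args: triples x,y,tip_z (world m) -> shifts in cm along tool axes from current pose
o=arm.observe(); R=np.array(o["orientation"]); p=np.array(o["tcp_pos"])
for a in sys.argv[1:]:
    x,y,z=map(float,a.split(",")); print(a,np.round(100*R.T@(np.array([x,y,z+.173])-p),2))
E
python3 go.py .569,-.049,.045 .569,-.049,.017
```

```text
.569,-.049,.045 [-9.16  5.63 18.66]
.569,-.049,.017 [-9.16  5.63 21.46]
```

>>> play_rows --series '[[[0,-9.2,5.6,5,0],[0,-9.2,5.6,11,0],[0,-9.2,5.6,16,0],[0,-9.2,5.6,18.5,0],[0,-9.2,5.6,19.5,0],[0,-9.2,5.6,20.3,0],[0,-9.2,5.6,21,0],[0,-9.2,5.6,21.4,0],[0,-9.2,5.6,21.6,0],[0,-9.2,5.6,21.6,0]]]'

```text
t: 2.6
tcp_pos: [0.5693, -0.0472, 0.1907]
orientation: [[0.044, 0.999, 0.003], [0.999, -0.044, -0.0], [-0.0, 0.003, -1.0]]
ft_force: [-3.2, 0.4, 12.8]
gripper_width: -0.0001
gripper_force: 6.6
```

Run:
```python
from h import *
c=snap("wrist","w1",scale=1.42)
print(c["eye"],np.round(c["orientation"],3).tolist(),c["fx"]); print(arm.observe()["ft_force"])
```

```text
[0.57302937 0.01818881 0.15949355] [[0.999, -0.045, -0.01], [-0.046, -0.964, -0.261], [0.003, 0.261, -0.965]] 361.3058799182129
[-2.33055557  0.58289962 13.23969613]
```

View pics/w1.png

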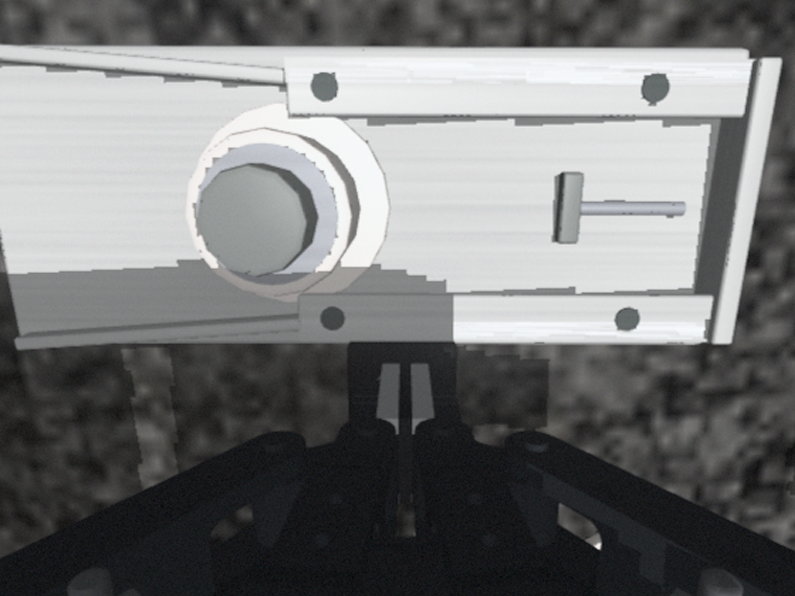

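The catch is pressed. The light popped loose: its foot is centred around (287,202) and its button at (250,220), partly out of the lips near the mouth.

```bash
python3 - <<'E'
from h import *
c=load("w1")
W=lambda u,v,z: np.round(world(c,u/1.42,v/1.42,z),3)
print(W(287,201,.013),W(250,220,.052),W(250,220,.046),"ejfar",W(715,205,.008),"mouthlips",W(286,87,.018),W(300,318,.018),"farwall",W(780,60,.018),W(727,343,.018))
E
python3 go.py .569,-.047,.09
```

```text
[0.54  0.01  0.013] [0.541 0.009 0.052] [0.539 0.008 0.046] ejfar [0.663 0.003 0.008] mouthlips [0.544 0.039 0.018] [ 0.541 -0.023  0.018] farwall [0.67  0.04  0.018] [ 0.665 -0.036  0.018]
.569,-.047,.09 [ 0.02 -0.   -7.23]
```

>>> play_rows --series '[[[0,0,0,-4,0],[8.5,0,0,-8,0],[8.5,5.6,-2.9,-8,0],[8.5,5.6,-2.9,-8,0],[8.5,5.6,-2.9,-6,0],[8.5,5.6,-2.9,-3,0],[8.5,5.6,-2.9,-0.3,0],[8.5,5.6,-2.9,0,0],[4,5.6,-2.9,0,0],[3,5.6,-2.9,0,0]]]'

```text
t: 3.9
tcp_pos: [0.5426, 0.0099, 0.1898]
orientation: [[0.045, 0.999, 0.002], [0.999, -0.045, -0.0], [0.0, 0.002, -1.0]]
ft_force: [-1.2, -0.2, 0.1]
gripper_width: 0.0509
gripper_force: 0.0
```

>>> play_rows --series '[[[3,0,0,0,0],[3,0,0,0,0],[3,0,0,0,0],[3,0,0,0,0]]]'

```text
t: 4.4
tcp_pos: [0.5424, 0.01, 0.1899]
orientation: [[0.045, 0.999, 0.002], [0.999, -0.045, -0.0], [0.0, 0.002, -1.0]]
ft_force: [-0.9, -0.0, 5.6]
gripper_width: 0.0383
gripper_force: 59.2
```

>>> play_rows --series '[[[3,0,-1,0,0],[3,0,-2.5,0,0],[3,0,-4,0,0],[3,0,-5.5,-0.1,0],[3,0,-6,-0.6,0],[3,0,-6,-3,0],[3,0,-6,-7,0],[3,0,-6,-12,0],[3,0,-6,-12,0]]]'

```text
t: 5.52
tcp_pos: [0.483, 0.0127, 0.3119]
orientation: [[0.045, 0.999, 0.006], [0.999, -0.045, 0.0], [0.0, 0.006, -1.0]]
ft_force: [0.3, -0.1, -0.8]
gripper_width: 0.0382
gripper_force: 60.4
```

```bash
python3 go.py .6,-.32,.13 .6,-.32,.03
```

```text
.6,-.32,.13 [-32.71  13.17   0.97]
.6,-.32,.03 [-32.72  13.1   10.97]
```

>>> play_rows --series '[[[3,-16,6,0,0],[3,-16,6,0,0],[3,-16,6,0,0],[3,-32.5,11.9,0,0],[3,-32.5,11.9,0,0],[3,-32.5,11.9,0,0],[3,-32.5,11.9,2,0],[3,-32.5,11.9,6,0],[3,-32.5,11.9,10,0],[3,-32.5,11.9,11.5,0]]]'

```text
t: 6.78
tcp_pos: [0.5845, -0.3155, 0.1895]
orientation: [[0.044, 0.999, -0.007], [0.999, -0.044, 0.004], [0.003, -0.007, -1.0]]
ft_force: [0.8, 0.3, -1.1]
gripper_width: 0.0382
gripper_force: 60.3
```

>>> play_rows --series '[[[3,0,0,0.5,0],[3,0,0,0.8,0],[5.5,0,0,0.8,0],[5.5,0,0,0.8,0],[5.5,0,0,0.8,0],[5.5,0,0,-3,0],[5.5,0,0,-8,0],[5.5,0,0,-8,0]]]'

```text
t: 7.78
tcp_pos: [0.588, -0.3182, 0.2786]
orientation: [[0.045, 0.999, 0.007], [0.999, -0.045, -0.004], [-0.004, 0.008, -1.0]]
ft_force: [0.6, -0.1, -0.2]
gripper_width: 0.0548
gripper_force: 0.0
```

```bash
python3 - <<'E'
from h import *
c=snap("wrist","w2",scale=1.0)
E
python3 go.py .648,-.138,.07 .648,-.138,.033
```

```text
.648,-.138,.07 [18.23  5.26  3.31]
.648,-.138,.033 [18.24  5.25  7.01]
```

View pics/w2.png

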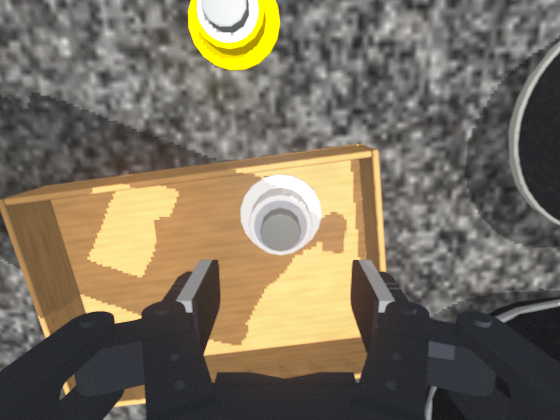

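The wrist view shows the dead light upright in the box at (281,218). Now I'll test spare d.

>>> play_rows --series '[[[0,9,2.6,0,0],[0,18.2,5.25,0,0],[0,18.2,5.25,0,0],[0,18.2,5.25,2,0],[0,18.2,5.25,4.5,0],[0,18.2,5.25,5.8,0],[0,18.2,5.25,6.4,0],[0,18.2,5.25,6.9,0],[0,18.2,5.25,7.2,0],[0,18.2,5.25,7.2,0]]]'

```text
t: 9.07
tcp_pos: [0.6471, -0.1385, 0.2047]
orientation: [[0.045, 0.999, 0.0], [0.999, -0.045, -0.0], [-0.0, 0.0, -1.0]]
ft_force: [-9.1, 1.2, 20.8]
gripper_width: -0.0001
gripper_force: 10.6
```

```bash
python3 st.py; python3 go.py .648,-.138,.0355
```

```text
{'t': 9.075, 'qpos': [-0.2288, 0.7308, 1.6312, -0.0006, 0.7791, -0.1833], 'tcp_pos': [0.6471, -0.1385, 0.2047], 'orientation': [[0.0451, 0.999, 0.0004], [0.999, -0.0451, -0.0005], [-0.0005, 0.0004, -1.0]], 'ft_force': [-9.1308, 1.2495, 20.8462], 'gripper_width': -0.0001}
.648,-.138,.0355 [ 0.06  0.09 -0.38]
```

>>> play_rows --series '[[[0,0,0,-1,0],[0,0,0,-2,0],[0,0,0,-2,0],[0,0,0,-1.2,0],[0,0,0,-0.7,0],[0,0,0,-0.4,0],[0,0,0,-0.4,0],[0,0,0,-0.4,0]]]'

```text
t: 10.07
tcp_pos: [0.6467, -0.1377, 0.2054]
orientation: [[0.045, 0.999, -0.002], [0.999, -0.045, 0.0], [0.0, -0.002, -1.0]]
ft_force: [-3.7, 0.5, 3.6]
gripper_width: 0.0002
gripper_force: 1.9
```

>>> play_rows --series '[[[0,0,0,-2,0],[0,0,0,-2,0],[0,0,0,-1.2,0],[0,0,0,-0.6,0],[0,0,0,-0.4,0],[0,0,0,-0.4,0],[0,0,0,-0.4,0]]]'

```text
t: 10.95
tcp_pos: [0.6471, -0.1379, 0.2097]
orientation: [[0.045, 0.999, 0.0], [0.999, -0.045, -0.0], [-0.0, 0.0, -1.0]]
ft_force: [0.0, -0.1, 0.5]
gripper_width: -0.0001
gripper_force: 0.0
```

>>> play_rows --series '[[[0,0,0,-3,0],[8.5,0,0,-5,0],[8.5,0,0,-5,0],[8.5,0,0,-4.5,0],[8.5,0,0,-3,0],[8.5,0,0,0,0],[8.5,0,0,2,0],[8.5,0,0,2.6,0],[3,0,0,2.6,0],[3,0,0,2.6,0]]]'

```text
t: 12.2
tcp_pos: [0.6475, -0.1379, 0.1845]
orientation: [[0.045, 0.999, 0.001], [0.999, -0.045, -0.0], [-0.0, 0.001, -1.0]]
ft_force: [-0.7, -0.0, 0.5]
gripper_width: 0.0514
gripper_force: 0.0
```

>>> play_rows --series '[[[3,0,0,0,0],[3,0,0,0,0],[3,0,0,0,0],[3,0,0,0,0],[3,0,0,-1,0],[3,0,0,-5,0],[3,0,0,-9,0],[3,0,0,-9,0]]]'

```text
t: 13.2
tcp_pos: [0.6483, -0.1381, 0.2778]
orientation: [[0.045, 0.999, 0.007], [0.999, -0.045, -0.002], [-0.001, 0.007, -1.0]]
ft_force: [0.8, -0.5, -2.1]
gripper_width: 0.0379
gripper_force: 60.4
```

```bash
python3 go.py .489,.012,.10 .489,.012,.019
python3 - <<'E'
from h import *
snap("wrist","w3",scale=1.0)
E
```

```text
.489,.012,.10 [ 14.29 -16.59   0.35]
.489,.012,.019 [ 14.3  -16.64   8.45]
```

View pics/w3.png

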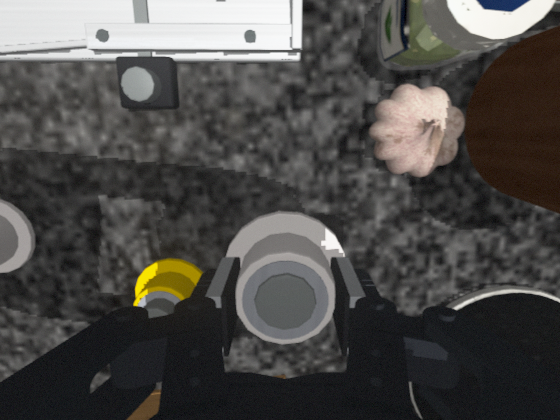

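>>> play_rows --series '[[[3,5,-6,0,0],[3,10,-12,0,0],[3,14.2,-16.6,0,0],[3,14.2,-16.6,0,0],[3,14.2,-16.6,2,0],[3,14.2,-16.6,5,0],[3,14.2,-16.6,7.4,0],[3,14.2,-16.6,8.2,0],[3,14.2,-16.6,8.45,0],[3,14.2,-16.6,8.45,0]]]'

```text
t: 14.5
tcp_pos: [0.4862, 0.0115, 0.191]
orientation: [[0.045, 0.999, -0.004], [0.999, -0.045, 0.0], [-0.0, -0.004, -1.0]]
ft_force: [-10.0, 0.9, 37.9]
gripper_width: 0.0381
gripper_force: 69.4
```

```bash
python3 st.py
python3 - <<'E'
from h import *
snap("wrist","w4",scale=1.0)
E
```

```text
{'t': 14.5, 'qpos': [-0.0008, 0.5947, 2.0322, 0.0002, 0.519, 0.0436], 'tcp_pos': [0.4862, 0.0115, 0.191], 'orientation': [[0.0446, 0.999, -0.0043], [0.999, -0.0446, 0.0001], [-0.0001, -0.0043, -1.0]], 'ft_force': [-10.0187, 0.9308, 37.8859], 'gripper_width': 0.0381}
```

View pics/w4.png

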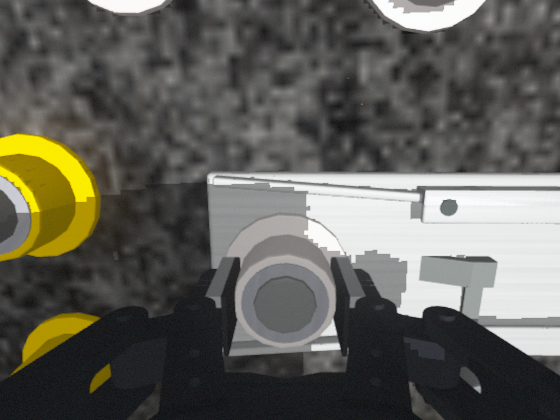

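>>> play_rows --series '[[[3,0,0,-0.6,0],[3,0,0,-0.6,0],[3,0,1,-0.6,0],[3,0,2.5,-0.6,0],[3,0,4,-0.6,0],[3,0,5.5,-0.6,0],[3,0,7,-0.6,0],[3,0,8,-0.6,0],[3,0,8,-0.6,0],[3,0,8,-0.6,0]]]'

```text
t: 15.8
tcp_pos: [0.5668, 0.0078, 0.1934]
orientation: [[0.045, 0.999, -0.003], [0.999, -0.045, -0.0], [-0.0, -0.003, -1.0]]
ft_force: [-0.2, 0.0, -25.7]
gripper_width: 0.0378
gripper_force: 63.1
```

>>> play_rows --series '[[[3,0,0,0.35,0],[3,0,0,0.35,0],[3,0,0.7,0.35,0],[3,0,1.4,0.35,0],[3,0,2.1,0.35,0],[3,0,2.8,0.35,0],[3,0,3.4,0.35,0],[3,0,3.7,0.35,0],[3,0,3.7,0.35,0]]]'

```text
t: 16.92
tcp_pos: [0.6045, 0.0062, 0.1915]
orientation: [[0.045, 0.999, 0.0], [0.999, -0.045, -0.0], [-0.0, 0.0, -1.0]]
ft_force: [-2.3, 0.8, 1.2]
gripper_width: 0.0376
gripper_force: 65.4
```

>>> play_rows --series '[[[3,0,0.2,0,0],[3,0,0.4,0,0],[3,0,0.6,0,0],[3,0,0.8,0,0],[3,0,0.8,0,0]]]'

```text
t: 17.55
tcp_pos: [0.6109, 0.0059, 0.1914]
orientation: [[0.045, 0.999, -0.005], [0.999, -0.045, 0.0], [-0.0, -0.005, -1.0]]
ft_force: [-9.6, 0.3, 6.5]
gripper_width: 0.0378
gripper_force: 66.1
```

>>> play_rows --series '[[[3,0,0.2,0,0],[3,0,0.4,0,0],[3,0,0.4,0,0],[3,0,0.4,0,0]]]'

```text
t: 18.05
tcp_pos: [0.6125, 0.0058, 0.1911]
orientation: [[0.045, 0.999, -0.013], [0.999, -0.045, 0.0], [-0.0, -0.013, -1.0]]
ft_force: [-19.8, -0.0, 16.0]
gripper_width: 0.0378
gripper_force: 67.0
```

>>> play_rows --series '[[[3,0,-0.3,0,0],[3,0,-0.5,0,0],[6,0,-0.5,0,0],[6,0,-0.5,0,0],[6,0,-0.5,0,0],[6,0,-0.5,-2,0],[6,0,-0.5,-6,0],[6,0,-0.5,-10,0],[6,0,-0.5,-10,0],[6,0,-0.5,-10,0]]]'

```text
t: 19.3
tcp_pos: [0.6113, 0.0059, 0.2924]
orientation: [[0.045, 0.999, 0.001], [0.999, -0.045, -0.0], [0.0, 0.001, -1.0]]
ft_force: [-0.2, -0.1, -1.2]
gripper_width: 0.0597
gripper_force: 0.0
```

Run:
```python
from h import *
c=snap("wrist","w5",scale=1.0)
print(arm.observe()["tcp_pos"])
t=snap("top","top2"); f=np.load("pics/top2.npy")
cv2.imwrite("pics/top2.png",cv2.resize(np.ascontiguousarray(f[180:300,100:430]),None,fx=2.4,fy=2.4,interpolation=cv2.INTER_CUBIC))
```

```text
[0.61105283 0.00589217 0.29154257]
```

View pics/w5.png

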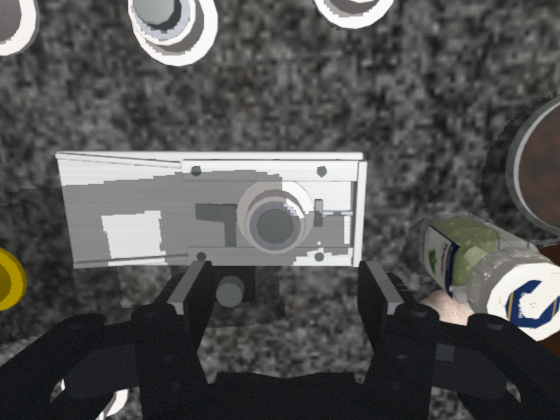

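View pics/top2.png

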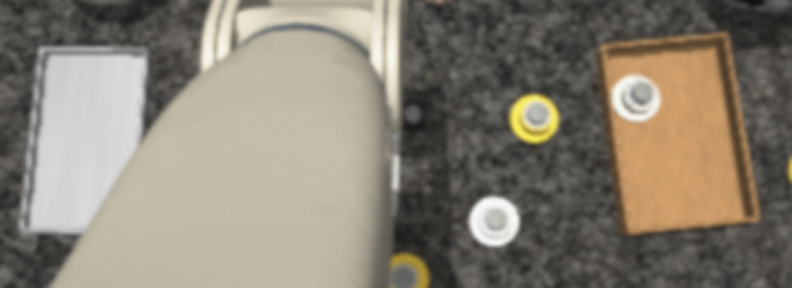

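The wrist view shows light d at (275,216) against the ejector, behind the tooth. In the top view, spare e is at (494,221), unmoved.

```bash
python3 - <<'E'
from h import *
c=load("w5")
print("foot",world(c,275,216,.013),"btn",world(c,275,224,.04),"lip",world(c,182,170,.018),world(c,365,155,.018),world(c,363,262,.018),"pad",world(c,230,292,.026))
t=load("top2"); print("e",world(t,100+494/2.4,180+221/2.4,.004))
E
python3 go.py .444,-.143,.07 .444,-.143,.032
```

```text
foot [0.6050719  0.00317177 0.013     ] btn [0.60587602 0.00528358 0.04      ] lip [0.54429357 0.03961314 0.018     ] [0.66757528 0.04396503 0.018     ] [ 0.66702981 -0.03288337  0.018     ] pad [ 0.5703991  -0.04814447  0.026     ]
e [ 0.44225766 -0.1445822   0.004     ]
.444,-.143,.07 [-15.62 -16.01   4.83]
.444,-.143,.032 [-15.62 -16.     8.63]
```

>>> play_rows --series '[[[0,-5.2,-5.3,0,0],[0,-10.4,-10.6,0,0],[0,-15.6,-16.1,0,0],[0,-15.6,-16.1,1,0],[0,-15.6,-16.1,5,0],[0,-15.6,-16.1,7,0],[0,-15.6,-16.1,7.8,0],[0,-15.6,-16.1,8.4,0],[0,-15.6,-16.1,8.9,0],[0,-15.6,-16.1,8.9,0]]]'

```text
t: 20.65
tcp_pos: [0.4437, -0.1426, 0.2045]
orientation: [[0.044, 0.999, 0.0], [0.999, -0.044, -0.0], [-0.0, 0.0, -1.0]]
ft_force: [-6.9, 1.8, 26.8]
gripper_width: -0.0004
gripper_force: 13.2
```

>>> play_rows --series '[[[0,0,0,-1.5,0],[0,0,0,-2.5,0],[0,0,0,-2.5,0],[0,0,0,-1.5,0],[0,0,0,-0.8,0],[0,0,0,-0.7,0],[0,0,0,-0.7,0],[0,0,0,-0.7,0]]]'

```text
t: 21.65
tcp_pos: [0.4434, -0.1427, 0.2096]
orientation: [[0.045, 0.999, -0.001], [0.999, -0.045, 0.0], [0.0, -0.001, -1.0]]
ft_force: [-0.8, -0.6, 1.3]
gripper_width: -0.0005
gripper_force: 0.5
```

>>> play_rows --series '[[[0,0,0,0.1,0],[0,0,0,0.25,0],[0,0,0,0.25,0],[0,0,0,0.25,0]]]'

```text
t: 22.15
tcp_pos: [0.4436, -0.1428, 0.2072]
orientation: [[0.045, 0.999, -0.0], [0.999, -0.045, 0.0], [0.0, -0.0, -1.0]]
ft_force: [-0.7, -0.5, 0.5]
gripper_width: 0.0001
gripper_force: 0.5
```

>>> play_rows --series '[[[0,-4,0,-6,0],[8.5,-7,0,-8,0],[8.5,-7,0,-8,0],[8.5,-7,0,-8,0]]]'

```text
t: 22.65
tcp_pos: [0.44, -0.2123, 0.2868]
orientation: [[0.045, 0.999, -0.001], [0.999, -0.045, 0.001], [0.001, -0.001, -1.0]]
ft_force: [-0.3, 0.7, -0.2]
gripper_width: 0.0545
gripper_force: 0.0
```

```bash
python3 - <<'E'
from h import *
c=snap("wrist","w6")
u,v=pix(c,[.443,-.143,.03]); print(u,v)
f=np.load("pics/w6.npy"); x,y=int(u),int(v)
a=f[max(0,y-60):y+60,x-80:x+80]
c5=load("w5"); f5=np.load("pics/w5.npy"); b=f5[156:276,195:355]
cv2.imwrite("pics/cmp.png",cv2.resize(np.hstack([a,b]) if a.shape==b.shape else a,None,fx=2.4,fy=2.4,interpolation=cv2.INTER_CUBIC)); print(a.shape)
E
python3 go.py .443,-.143,.011
```

```text
283.6394151307091 109.93309974154305
(120, 160, 3)
.443,-.143,.011 [ 6.89  0.02 10.24]
```

View pics/cmp.png

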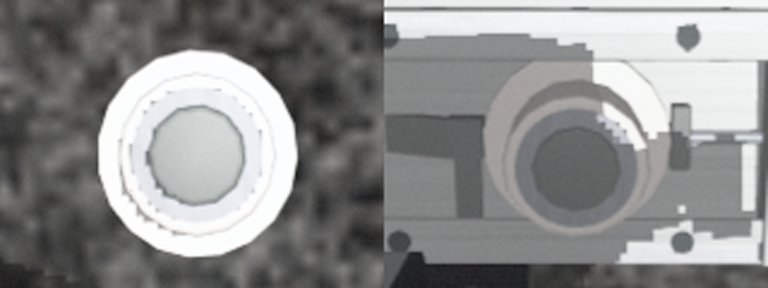

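>>> play_rows --series '[[[8.5,3.5,0,0,0],[8.5,6.9,0,0,0],[8.5,6.9,0,0,0],[8.5,6.9,0,5,0],[8.5,6.9,0,9,0],[8.5,6.9,0,10.2,0],[8.5,6.9,0,10.2,0],[3,6.9,0,10.2,0],[3,6.9,0,10.2,0],[3,6.9,0,10.2,0]]]'

```text
t: 23.95
tcp_pos: [0.4439, -0.1439, 0.1866]
orientation: [[0.045, 0.999, 0.002], [0.999, -0.045, -0.001], [-0.001, 0.002, -1.0]]
ft_force: [-2.0, 0.6, 11.2]
gripper_width: 0.0378
gripper_force: 58.7
```

>>> play_rows --series '[[[3,0,0,0,0],[3,0,0,0,0],[3,0,0,0,0],[3,0,0,-1,0],[3,0,0,-5,0],[3,0,0,-11,0],[3,0,0,-11,0],[3,0,0,-11,0],[3,0,0,-11,0],[3,0,0,-11,0]]]'

```text
t: 25.2
tcp_pos: [0.4432, -0.1436, 0.294]
orientation: [[0.045, 0.999, -0.003], [0.999, -0.045, 0.001], [0.001, -0.003, -1.0]]
ft_force: [0.1, 0.1, -2.1]
gripper_width: 0.0379
gripper_force: 60.7
```

```bash
python3 st.py; python3 go.py .494,.304,.0155
```

```text
{'t': 25.2, 'qpos': [-0.3389, 0.3714, 2.0496, 0.0, 0.7233, -0.2942], 'tcp_pos': [0.4432, -0.1436, 0.294], 'orientation': [[0.0447, 0.999, -0.0025], [0.999, -0.0447, 0.0009], [0.0008, -0.0025, -1.0]], 'ft_force': [0.1122, 0.1289, -2.0573], 'gripper_width': 0.0379}
.494,.304,.0155 [44.93  3.1  10.58]
```

>>> play_rows --series '[[[3,6,0.4,0,0],[3,12,0.8,0,0],[3,18,1.2,0,0],[3,24,1.6,0,0],[3,30,2,0,0],[3,36,2.5,0,0],[3,42,2.9,0,0],[3,44.9,3.1,0,0],[3,44.9,3.1,2,0],[3,44.9,3.1,5,0]]]'

```text
t: 26.45
tcp_pos: [0.4946, 0.3042, 0.2442]
orientation: [[0.043, 0.999, 0.0], [0.999, -0.043, 0.0], [0.0, 0.0, -1.0]]
ft_force: [-0.5, -0.7, -1.9]
gripper_width: 0.0378
gripper_force: 60.7
```

>>> play_rows --series '[[[3,0,0,2.5,0],[3,0,0,4.2,0],[3,0,0,5,0],[3,0,0,5.3,0],[3,0,0,5.3,0]]]'

```text
t: 27.08
tcp_pos: [0.4955, 0.3053, 0.1941]
orientation: [[0.045, 0.999, 0.003], [0.999, -0.045, 0.004], [0.004, 0.003, -1.0]]
ft_force: [-3.7, 7.8, 16.8]
gripper_width: 0.0378
gripper_force: 69.5
```

>>> play_rows --series '[[[3,0,0,-1.5,0],[3,0.9,0,-1.5,0],[3,0.9,0,-1.5,0],[3,0.9,0,-0.5,0],[3,0.9,0,0,0],[3,0.9,0,0.15,0],[3,0.9,0,0.15,0],[3,0.9,0,0.15,0]]]'

```text
t: 28.08
tcp_pos: [0.4948, 0.3115, 0.1921]
orientation: [[0.045, 0.999, -0.001], [0.999, -0.045, -0.002], [-0.002, -0.001, -1.0]]
ft_force: [-6.8, -7.8, 25.0]
gripper_width: 0.0378
gripper_force: 70.5
```

>>> play_rows --series '[[[3,0,0,-0.3,0],[3,0,0,-0.3,0],[5.5,0,0,-0.3,0],[5.5,0,0,-0.3,0],[5.5,0,0,-0.3,0],[5.5,0,0,-3,0],[5.5,0,0,-8,0],[5.5,-4,0,-10,0],[5.5,-4,0,-10,0]]]'

```text
t: 29.2
tcp_pos: [0.4934, 0.2711, 0.2923]
orientation: [[0.046, 0.999, 0.002], [0.999, -0.046, 0.001], [0.001, 0.002, -1.0]]
ft_force: [-0.3, 0.9, -0.8]
gripper_width: 0.0551
gripper_force: 0.0
```

```bash
python3 - <<'E'
from h import *
c=snap("wrist","w7")
E
python3 go.py .431,.146,.032
```

```text
.431,.146,.032 [-12.87  -5.65   8.63]
```

View pics/w7.png

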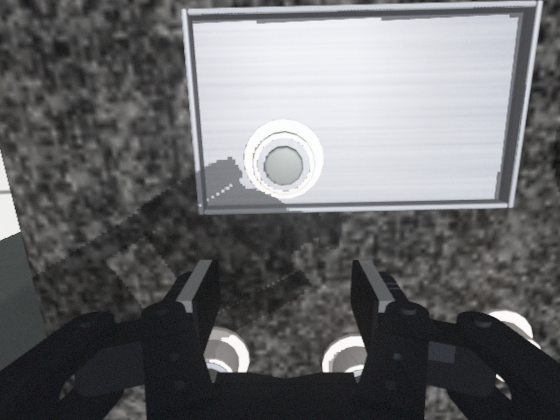

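Light e stands upright in the tray at (284,160), near-wall side. Spares show at about (222,350), (350,360) and (508,330), so I'll check those against the earlier positions.

Run:
```python
from h import *
c=load("w7")
for p in [(.431,.147,.005),(.546,.136,.005),(.66,.153,.005)]: print(np.round(pix(c,p)),np.round(pix(c,(p[0],p[1]+.028,.005))))
print(world(c,284,158,.009))
print("feet tops seen:",world(c,225,328,.005),world(c,352,335,.005),world(c,508,311,.005))
```

```text
[215. 359.] [212. 329.]
[355. 364.] [355. 335.]
[495. 341.] [499. 310.]
[0.49576151 0.30892728 0.009     ]
feet tops seen: [0.44187152 0.17534135 0.005     ] [0.54369003 0.16393223 0.005     ] [0.66724139 0.17953788 0.005     ]
```

>>> play_rows --series '[[[0,-6,-2.8,0,0],[0,-12.9,-5.6,0,0],[0,-12.9,-5.6,0,0],[0,-12.9,-5.6,1,0],[0,-12.9,-5.6,5,0],[0,-12.9,-5.6,7,0],[0,-12.9,-5.6,7.8,0],[0,-12.9,-5.6,8.4,0],[0,-12.9,-5.6,8.9,0],[0,-12.9,-5.6,8.9,0]]]'

```text
t: 30.5
tcp_pos: [0.4322, 0.1468, 0.2041]
orientation: [[0.045, 0.999, 0.002], [0.999, -0.045, 0.001], [0.001, 0.002, -1.0]]
ft_force: [-6.6, 0.7, 35.3]
gripper_width: -0.0001
gripper_force: 17.4
```

>>> play_rows --series '[[[0,0,0,-1.5,0],[0,0,0,-2.5,0],[0,0,0,-2.5,0],[0,0,0,-1.5,0],[0,0,0,-0.8,0],[0,0,0,-0.55,0],[0,0,0,-0.55,0],[0,0,0,-0.55,0]]]'

```text
t: 31.5
tcp_pos: [0.4313, 0.146, 0.2071]
orientation: [[0.045, 0.999, -0.001], [0.999, -0.045, -0.0], [-0.0, -0.001, -1.0]]
ft_force: [-0.4, -0.9, 1.1]
gripper_width: 0.0
gripper_force: 0.5
```

```bash
python3 st.py; python3 go.py .545,.1355,.032 .432,.146,.0345
```

```text
{'t': 31.5, 'qpos': [0.3002, 0.5367, 2.0986, -0.0001, 0.5072, 0.345], 'tcp_pos': [0.4313, 0.146, 0.2071], 'orientation': [[0.0447, 0.999, -0.0008], [0.999, -0.0447, -0.0003], [-0.0003, -0.0008, -1.0]], 'ft_force': [-0.3933, -0.9322, 1.065], 'gripper_width': 0.0}
.545,.1355,.032 [-0.54 11.41  0.2 ]
.432,.146,.0345 [ 0.01  0.07 -0.04]
```

>>> play_rows --series '[[[0,0,0,-3,0],[0,0,5.7,-5,0],[0,-0.5,11.4,-5,0],[0,-0.5,11.4,-5,0],[0,-0.5,11.4,-3,0],[0,-0.5,11.4,-1.5,0],[0,-0.5,11.4,-0.7,0],[0,-0.5,11.4,-0.2,0],[0,-0.5,11.4,0.2,0],[0,-0.5,11.4,0.3,0]]]'

```text
t: 32.75
tcp_pos: [0.5453, 0.1361, 0.205]
orientation: [[0.045, 0.999, 0.0], [0.999, -0.045, 0.0], [0.0, 0.0, -1.0]]
ft_force: [-3.5, -0.4, 13.2]
gripper_width: 0.0
gripper_force: 7.0
```

>>> play_rows --series '[[[0,0,0,-1.5,0],[0,0,0,-2.5,0],[0,0,0,-2.5,0],[0,0,0,-1.5,0],[0,0,0,-0.8,0],[0,0,0,-0.5,0],[0,0,0,-0.5,0],[0,0,0,-0.5,0]]]'

```text
t: 33.75
tcp_pos: [0.5452, 0.136, 0.2092]
orientation: [[0.045, 0.999, -0.0], [0.999, -0.045, -0.0], [-0.0, -0.0, -1.0]]
ft_force: [0.9, 0.2, -1.6]
gripper_width: -0.0004
gripper_force: 0.0
```

```bash
python3 st.py; python3 go.py .660,.152,.032
```

```text
{'t': 33.75, 'qpos': [0.2232, 0.6244, 1.8652, -0.0, 0.652, 0.2679], 'tcp_pos': [0.5452, 0.136, 0.2092], 'orientation': [[0.0447, 0.999, -0.0001], [0.999, -0.0447, -0.0], [-0.0, -0.0001, -1.0]], 'ft_force': [0.9019, 0.1917, -1.5799], 'gripper_width': -0.0004}
.660,.152,.032 [ 2.11 11.39  0.42]
```

>>> play_rows --series '[[[0,0,0,-3,0],[0,1,5.7,-5,0],[0,2.1,11.4,-5,0],[0,2.1,11.4,-5,0],[0,2.1,11.4,-2.5,0],[0,2.1,11.4,-1,0],[0,2.1,11.4,-0.3,0],[0,2.1,11.4,0.2,0],[0,2.1,11.4,0.5,0],[0,2.1,11.4,0.6,0]]]'

```text
t: 35.0
tcp_pos: [0.6601, 0.1519, 0.2049]
orientation: [[0.045, 0.999, 0.0], [0.999, -0.045, 0.0], [0.0, 0.0, -1.0]]
ft_force: [-5.4, -2.8, 17.1]
gripper_width: -0.0002
gripper_force: 8.2
```

>>> play_rows --series '[[[0,0,0,-1.5,0],[0,0,0,-2.5,0],[0,0,0,-2.5,0],[0,0,0,-1.5,0],[0,0,0,-0.8,0],[0,0,0,-0.5,0],[0,0,0,-0.5,0],[0,0,0,-0.5,0]]]'

```text
t: 36.0
tcp_pos: [0.6601, 0.1519, 0.2082]
orientation: [[0.045, 0.999, 0.0], [0.999, -0.045, 0.0], [0.0, 0.0, -1.0]]
ft_force: [-0.0, -0.2, -0.0]
gripper_width: -0.0003
gripper_force: 0.0
```

```bash
python3 st.py; python3 go.py .660,.02,.12
```

```text
{'t': 36.0, 'qpos': [0.2086, 0.7425, 1.5924, -0.0, 0.8066, 0.2533], 'tcp_pos': [0.6601, 0.1519, 0.2082], 'orientation': [[0.0447, 0.999, 0.0001], [0.999, -0.0447, 0.0], [0.0, 0.0001, -1.0]], 'ft_force': [-0.0015, -0.1789, -0.0308], 'gripper_width': -0.0003}
.660,.02,.12 [-13.18   0.58  -8.48]
```

>>> play_rows --series '[[[0,0,0,-4,0],[0,-6,-3,-6,0],[0,-12,-6,-6,0],[0,-18,-9,-5,0],[0,-20,-11,-4.5,0],[0,-20,-11,-4.5,0],[0,-20,-11,-4.5,0]]]'

```text
t: 36.88
tcp_pos: [0.542, -0.043, 0.2538]
orientation: [[0.045, 0.999, 0.002], [0.999, -0.045, -0.0], [0.0, 0.002, -1.0]]
ft_force: [0.8, -0.5, 0.6]
gripper_width: 0.0003
gripper_force: 0.0
```

Run:
```python
from h import *
c=snap("wrist","w8"); f=np.load("pics/w8.npy"); print(arm.observe()["tcp_pos"],c["eye"])
t=[]
for p in [(.431,.146),(.545,.136),(.66,.152)]:
    for z in (.03,.032,.039): print(p,z,np.round(pix(c,(*p,z)),1))
    u,v=map(int,pix(c,(*p,.02))); v=max(50,v);u=min(max(u,50),509); t.append(f[v-50:v+50,u-50:u+50]); print(u,v)
cv2.imwrite("pics/cmp2.png",cv2.resize(np.hstack(t),None,fx=2.66,fy=2.66,interpolation=cv2.INTER_CUBIC))
```

```text
[ 0.54221937 -0.04253783  0.25378906] [0.54577211 0.0224166  0.22263979]
(0.431, 0.146) 0.03 [   3.3 -168.9]
(0.431, 0.146) 0.032 [  -0.3 -172.5]
(0.431, 0.146) 0.039 [ -13.4 -185.9]
50 50
(0.545, 0.136) 0.03 [ 270.1 -155.1]
(0.545, 0.136) 0.032 [ 269.9 -158.5]
(0.545, 0.136) 0.039 [ 269.3 -171.1]
270 50
(0.66, 0.152) 0.03 [ 542.8 -217.7]
(0.66, 0.152) 0.032 [ 546.1 -222. ]
(0.66, 0.152) 0.039 [ 558.6 -238.1]
509 50
```

View pics/cmp2.png

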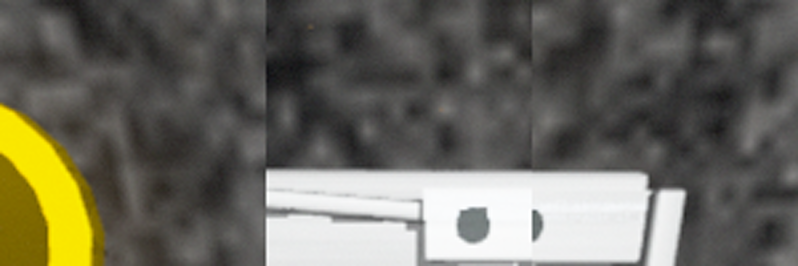

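>>> play_rows --series '[[[0,6,0,0,0],[0,11.5,0,0,0],[0,11.5,0,0,0],[0,11.5,0,0,0]]]'

```text
t: 37.42
tcp_pos: [0.5467, 0.0729, 0.2533]
orientation: [[0.042, 0.999, 0.001], [0.999, -0.042, -0.0], [-0.0, 0.001, -1.0]]
ft_force: [-0.3, 0.1, -0.5]
gripper_width: -0.0001
gripper_force: 0.0
```

Run:
```python
from h import *
c=snap("wrist","w9")
for p in [(.431,.146),(.66,.152)]: print(np.round(pix(c,(*p,.03))))
```

```text
[ 51. 111.]
[503.  78.]
```

>>> play_rows --series '[[[0,0,-6,0,0],[0,0.5,-11,0,0],[0,0.5,-11,0,0],[0,0.5,-11,0,0]]]'

```text
t: 37.98
tcp_pos: [0.4377, 0.0813, 0.2537]
orientation: [[0.046, 0.999, 0.002], [0.999, -0.046, 0.0], [0.0, 0.002, -1.0]]
ft_force: [0.6, -0.1, -0.7]
gripper_width: -0.0
gripper_force: 0.0
```

```bash
python3 - <<'E'
from h import *
d=snap("wrist","w10"); c=load("w9"); F=np.load("pics/w9.npy"); G=np.load("pics/w10.npy"); t=[]
for cc,f,p in [(c,F,(.431,.146)),(c,F,(.66,.152)),(d,G,(.545,.136))]:
    u,v=pix(cc,(*p,.03)); print(u,v); u=int(min(max(u,60),499)); v=int(min(max(v,60),359)); t.append(f[v-60:v+60,u-60:u+60])
cv2.imwrite("pics/cmp3.png",cv2.resize(np.hstack(t),None,fx=2.2,fy=2.2,interpolation=cv2.INTER_CUBIC))
E
python3 st.py
```

```text
51.06030777620694 111.4404984000296
502.7039691473422 78.20549542767421
484.32328234511226 128.0796587267156
{'t': 38.025, 'qpos': [0.1569, 0.4285, 2.1101, -0.0001, 0.6007, 0.2027], 'tcp_pos': [0.4381, 0.0813, 0.2537], 'orientation': [[0.0458, 0.999, 0.0023], [0.999, -0.0458, 0.0003], [0.0004, 0.0023, -1.0]], 'ft_force': [0.9933, 0.7967, 0.2823], 'gripper_width': 0.0}
```

View pics/cmp3.png

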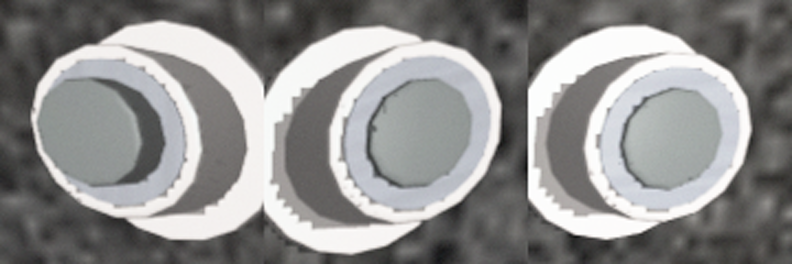

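Light c (left) has a raised button, so it's worn. Lights a and b have flush buttons, so they're sound. The force probe can't tell the two apart, so I'll check d and e numerically from stored images.

```bash
python3 - <<'E'
from h import *
def ell(name,u,v,r):
    # button contour: region with edges, grow from the seed
    f=np.load(f"pics/{name}.npy").copy(); m=np.zeros((f.shape[0]+2,f.shape[1]+2),np.uint8)
    cv2.floodFill(f,m,(u,v),0,(7,)*3,(7,)*3,4|cv2.FLOODFILL_MASK_ONLY|(255<<8))
    k,_=cv2.findContours(m[1:-1,1:-1],cv2.RETR_EXTERNAL,cv2.CHAIN_APPROX_NONE); k=cv2.convexHull(max(k,key=len)); return cv2.fitEllipse(k)
c=load("w3"); p=np.array([.6483,-.1381,.2778-.1845])
print("d btn",ell("w3",285,300,0)); 
for z in (.03,.032,.039): print(z,np.round(pix(c,p+[0,0,z]),1), "edges v",[round(pix(c,p+[0,s*.012,z])[1],1) for s in (1,-1)],"u width",round(pix(c,p+[.012,0,z])[0]-pix(c,p+[-.012,0,z])[0],1))
c=load("w7"); print("e btn",ell("w7",284,166,0))
q=np.array([.4955,.309,.004])
for z in (.005,.03,.032,.039): print(z,np.round(pix(c,q+[0,0,z]),1),"w",round(pix(c,q+[.012,0,z])[0]-pix(c,q+[-.012,0,z])[0],1))
c=load("w10"); print("b btn",ell("w10",484,128,0))
E
python3 go.py .432,.146,.011
```

```text
d btn ((284.86114501953125, 299.52056884765625), (78.07994079589844, 85.7049560546875), 91.2477798461914)
0.03 [280.5 296. ] edges v [np.float64(266.5), np.float64(324.1)] u width 63.6
0.032 [280.4 298.5] edges v [np.float64(268.7), np.float64(327.0)] u width 64.6
0.039 [280.3 308.2] edges v [np.float64(277.0), np.float64(338.0)] u width 68.0
e btn ((283.1966247558594, 166.4697265625), (35.10232162475586, 36.3991813659668), 7.359302043914795)
0.005 [283.6 157.9] w 34.5
0.03 [283.6 162.3] w 38.2
0.032 [283.5 162.7] w 38.6
0.039 [283.5 164.1] w 39.8
b btn ((489.8358459472656, 130.90890502929688), (39.51283645629883, 48.1429557800293), 35.14774703979492)
.432,.146,.011 [ 6.43 -0.92  6.97]
```

>>> play_rows --series '[[[8.5,0,0,-1.5,0],[8.5,3,-0.5,-1.5,0],[8.5,6.4,-0.9,-1.5,0],[8.5,6.4,-0.9,-1.5,0],[8.5,6.4,-0.9,1,0],[8.5,6.4,-0.9,5,0],[8.5,6.4,-0.9,6.8,0],[8.5,6.4,-0.9,6.8,0],[3,6.4,-0.9,6.8,0],[3,6.4,-0.9,6.8,0]]]'

```text
t: 39.28
tcp_pos: [0.4311, 0.1461, 0.1862]
orientation: [[0.045, 0.999, 0.002], [0.999, -0.045, 0.001], [0.001, 0.002, -1.0]]
ft_force: [0.4, -0.0, -0.5]
gripper_width: 0.0511
gripper_force: 0.0
```

>>> play_rows --series '[[[3,0,0,0,0],[3,0,0,0,0],[3,0,0,0,0],[3,0,0,0,0],[3,0,0,-1,0],[3,0,0,-5,0],[3,0,0,-11,0],[3,0,0,-12,0],[3,0,0,-12,0]]]'

```text
t: 40.4
tcp_pos: [0.4304, 0.1461, 0.306]
orientation: [[0.045, 0.999, 0.002], [0.999, -0.045, 0.001], [0.001, 0.002, -1.0]]
ft_force: [0.3, 0.2, -0.5]
gripper_width: 0.0376
gripper_force: 60.5
```

```bash
python3 st.py; python3 go.py .49,-.32,.017
```

```text
{'t': 40.4, 'qpos': [0.3011, 0.3346, 2.0682, -0.0, 0.7367, 0.3457], 'tcp_pos': [0.4304, 0.1461, 0.306], 'orientation': [[0.0446, 0.999, 0.002], [0.999, -0.0446, 0.0006], [0.0007, 0.002, -1.0]], 'ft_force': [0.294, 0.2169, -0.4685], 'gripper_width': 0.0376}
.49,-.32,.017 [-46.31   8.01  11.58]
```

>>> play_rows --series '[[[3,-6,1,0,0],[3,-12,2,0,0],[3,-18,3,0,0],[3,-24,4,0,0],[3,-30,5,0,0],[3,-36,6,0,0],[3,-42,7,0,0],[3,-47,8,0,0],[3,-47,8,1,0],[3,-47,8,4,0]]]'

```text
t: 41.65
tcp_pos: [0.489, -0.3269, 0.2636]
orientation: [[0.046, 0.999, -0.001], [0.999, -0.046, 0.001], [0.001, -0.001, -1.0]]
ft_force: [-0.3, 0.6, -0.9]
gripper_width: 0.0376
gripper_force: 60.5
```

>>> play_rows --series '[[[3,0,0,4,0],[3,0,0,6.5,0],[3,0,0,7.3,0],[3,0,0,7.3,0],[5.5,0,0,7.3,0],[5.5,0,0,7.3,0],[5.5,0,0,7.3,0],[5.5,0,0,4,0],[5.5,0,0,0,0],[5.5,0,0,-2,0]]]'

```text
t: 42.9
tcp_pos: [0.4898, -0.3273, 0.2873]
orientation: [[0.045, 0.999, 0.002], [0.999, -0.045, -0.002], [-0.002, 0.002, -1.0]]
ft_force: [0.6, 0.4, -1.1]
gripper_width: 0.055
gripper_force: 0.0
```

```bash
python3 st.py; python3 go.py .546,.1365,.012
```

```text
{'t': 42.9, 'qpos': [-0.6093, 0.5266, 1.7847, -0.0, 0.8275, -0.5644], 'tcp_pos': [0.4898, -0.3273, 0.2873], 'orientation': [[0.0448, 0.999, 0.0023], [0.999, -0.0448, -0.0016], [-0.0015, 0.0024, -1.0]], 'ft_force': [0.5748, 0.3955, -1.0802], 'gripper_width': 0.055}
.546,.1365,.012 [46.6   3.51 10.16]
```

>>> play_rows --series '[[[8.5,6,0.4,-1,0],[8.5,12,0.9,-1,0],[8.5,18,1.4,-1,0],[8.5,24,1.9,-1,0],[8.5,30,2.3,-1,0],[8.5,36,2.7,-1,0],[8.5,42,3.2,-1,0],[8.5,46.6,3.6,-1,0],[8.5,46.6,3.6,0,0],[8.5,46.6,3.6,2,0]]]'

```text
t: 44.15
tcp_pos: [0.5461, 0.137, 0.2649]
orientation: [[0.043, 0.999, 0.001], [0.999, -0.043, -0.0], [-0.0, 0.001, -1.0]]
ft_force: [0.2, -0.2, 0.0]
gripper_width: 0.0849
gripper_force: 0.0
```

```bash
python3 - <<'E'
from h import *
snap("wrist","w11")
c=load("w11"); print(np.round(pix(c,(.546,.1365,.03))))
f=np.load("pics/w11.npy"); g=cv2.cvtColor(f,cv2.COLOR_BGR2GRAY)
# white foot on dark worktop, region above fingers
h=cv2.HoughCircles(cv2.medianBlur(g,5),cv2.HOUGH_GRADIENT,1.2,60,param1=120,param2=25,minRadius=20,maxRadius=75); print(np.round(h[0][:6]) if h is not None else None)
E
python3 go.py .546,.1365,.0125
```

```text
[283. 232.]
[[455. 193.  37.]
 [281. 220.  38.]
 [466. 302.  74.]
 [359. 277.  66.]
 [379. 197.  74.]
 [ 56. 350.  41.]]
.546,.1365,.0125 [0.04 0.14 7.66]
```

>>> play_rows --series '[[[8.5,0,0.1,3,0],[8.5,0,0.1,6,0],[8.5,0,0.1,7.5,0],[8.5,0,0.1,7.5,0],[3,0,0.1,7.5,0],[3,0,0.1,7.5,0],[3,0,0.1,7.5,0],[3,0,0.1,7.5,0],[3,0,0.1,7.5,0],[3,0,0.1,7.5,0]]]'

```text
t: 45.45
tcp_pos: [0.5476, 0.137, 0.1916]
orientation: [[0.045, 0.999, 0.001], [0.999, -0.045, 0.0], [0.0, 0.001, -1.0]]
ft_force: [-1.8, -0.9, 7.9]
gripper_width: 0.0377
gripper_force: 59.1
```

>>> play_rows --series '[[[3,0,0,0,0],[3,0,0,-1,0],[3,0,0,-5,0],[3,0,0,-9,0],[3,0,0,-9,0],[3,0,0,-9,0]]]'

```text
t: 46.2
tcp_pos: [0.5469, 0.1368, 0.2802]
orientation: [[0.045, 0.999, -0.0], [0.999, -0.045, -0.0], [-0.0, -0.0, -1.0]]
ft_force: [-0.2, -0.4, -1.5]
gripper_width: 0.037
gripper_force: 60.4
```

```bash
python3 st.py; python3 go.py .594,.311,.0175
```

```text
{'t': 46.2, 'qpos': [0.2241, 0.5081, 1.8442, 0.0, 0.7894, 0.2687], 'tcp_pos': [0.5469, 0.1368, 0.2802], 'orientation': [[0.0446, 0.999, -0.0001], [0.999, -0.0446, -0.0], [-0.0, -0.0001, -1.0]], 'ft_force': [-0.2447, -0.3781, -1.5452], 'gripper_width': 0.037}
.594,.311,.0175 [17.61  3.93  8.97]
```

>>> play_rows --series '[[[3,6,1.3,0,0],[3,12,2.6,0,0],[3,17.6,3.9,0,0],[3,17.6,3.9,0,0],[3,17.6,3.9,2,0],[3,17.6,3.9,5,0],[3,17.6,3.9,7.5,0],[3,17.6,3.9,8.3,0],[3,17.6,3.9,8.4,0],[3,17.6,3.9,8.4,0]]]'

```text
t: 47.45
tcp_pos: [0.5931, 0.3092, 0.1957]
orientation: [[0.046, 0.999, -0.003], [0.999, -0.046, -0.002], [-0.002, -0.003, -1.0]]
ft_force: [-3.0, -0.7, 5.0]
gripper_width: 0.0373
gripper_force: 60.9
```

>>> play_rows --series '[[[3,0,0,0,0],[5.5,0,0,0,0],[5.5,0,0,0,0],[5.5,0,0,0,0],[5.5,0,0,-3,0],[5.5,0,0,-8,0],[8.5,0,0,-8,0],[8.5,0,0,-8,0]]]'

```text
t: 48.45
tcp_pos: [0.5938, 0.3109, 0.2761]
orientation: [[0.045, 0.999, 0.0], [0.999, -0.045, 0.0], [0.0, 0.0, -1.0]]
ft_force: [0.0, -0.2, -1.0]
gripper_width: 0.0848
gripper_force: 0.0
```

```bash
python3 st.py; python3 go.py .660,.153,.0135
```

```text
{'t': 48.45, 'qpos': [0.4646, 0.6404, 1.5954, -0.0, 0.9057, 0.5092], 'tcp_pos': [0.5938, 0.3109, 0.2761], 'orientation': [[0.0446, 0.999, 0.0001], [0.999, -0.0446, 0.0], [0.0, 0.0001, -1.0]], 'ft_force': [0.0413, -0.201, -0.9692], 'gripper_width': 0.0848}
.660,.153,.0135 [-15.48   7.31   8.96]
```

>>> play_rows --series '[[[8.5,-5,2.5,0,0],[8.5,-10,5,0,0],[8.5,-15.5,7.3,0,0],[8.5,-15.5,7.3,0,0],[8.5,-15.5,7.3,0,0]]]'

```text
t: 49.08
tcp_pos: [0.6595, 0.1527, 0.2747]
orientation: [[0.046, 0.999, -0.003], [0.999, -0.046, -0.0], [-0.0, -0.003, -1.0]]
ft_force: [-0.3, 0.5, 0.5]
gripper_width: 0.0854
gripper_force: 0.0
```

```bash
python3 - <<'E'
from h import *
snap("wrist","w12")
c=load("w12"); print(np.round(pix(c,(.66,.153,.03))))
g=cv2.cvtColor(np.load("pics/w12.npy"),cv2.COLOR_BGR2GRAY)
h=cv2.HoughCircles(cv2.medianBlur(g,5),cv2.HOUGH_GRADIENT,1.2,60,param1=120,param2=25,minRadius=25,maxRadius=55); print(np.round(h[0][:6]))
for u,v,r in h[0][:2]: print(world(c,u,v,.03))
E
python3 go.py .660,.153,.0135
```

```text
[286. 226.]
[[290. 226.  26.]
 [513. 189.  37.]
 [471. 275.  50.]
 [361. 287.  37.]
 [165. 313.  45.]
 [359. 357.  37.]]
[0.66261117 0.15245764 0.03      ]
[0.79739797 0.16957266 0.03      ]
.660,.153,.0135 [-0.04  0.08  8.86]
```

>>> play_rows --series '[[[8.5,0,0.2,4,0],[8.5,0,0.2,7.5,0],[8.5,0,0.2,8.8,0],[8.5,0,0.2,8.8,0],[3,0,0.2,8.8,0],[3,0,0.2,8.8,0],[3,0,0.2,8.8,0],[3,0,0.2,8.8,0],[3,0,0.2,8.8,0],[3,0,0.2,8.8,0]]]'

```text
t: 50.38
tcp_pos: [0.6627, 0.1529, 0.1899]
orientation: [[0.045, 0.999, 0.002], [0.999, -0.045, 0.001], [0.001, 0.002, -1.0]]
ft_force: [-0.3, -0.0, 7.3]
gripper_width: 0.0377
gripper_force: 59.6
```

>>> play_rows --series '[[[3,0,0,0,0],[3,0,0,-1,0],[3,0,0,-5,0],[3,0,0,-9,0],[3,0,0,-9,0],[3,0,0,-9,0]]]'

```text
t: 51.12
tcp_pos: [0.6616, 0.1526, 0.278]
orientation: [[0.045, 0.999, -0.001], [0.999, -0.045, -0.0], [-0.0, -0.001, -1.0]]
ft_force: [-0.8, 0.4, -1.9]
gripper_width: 0.0374
gripper_force: 60.4
```

```bash
python3 st.py; python3 go.py .546,.365,.0175
```

```text
{'t': 51.125, 'qpos': [0.2092, 0.6487, 1.5732, 0.0, 0.9204, 0.254], 'tcp_pos': [0.6616, 0.1526, 0.278], 'orientation': [[0.0448, 0.999, -0.0006], [0.999, -0.0448, -0.0001], [-0.0001, -0.0006, -1.0]], 'ft_force': [-0.7897, 0.4282, -1.9385], 'gripper_width': 0.0374}
.546,.365,.0175 [ 20.7  -12.49   8.76]
```

>>> play_rows --series '[[[3,5,-3,0,0],[3,10,-6,0,0],[3,15,-9,0,0],[3,20.4,-12.5,0,0],[3,20.4,-12.5,0,0],[3,20.4,-12.5,3,0],[3,20.4,-12.5,7,0],[3,20.4,-12.5,8.2,0],[3,20.4,-12.5,8.4,0],[3,20.4,-12.5,8.4,0]]]'

```text
t: 52.38
tcp_pos: [0.5467, 0.3617, 0.1942]
orientation: [[0.045, 0.999, -0.0], [0.999, -0.045, -0.0], [-0.0, -0.0, -1.0]]
ft_force: [0.6, 0.1, -1.5]
gripper_width: 0.0372
gripper_force: 65.1
```

>>> play_rows --series '[[[3,0,0,0,0],[5.5,0,0,0,0],[5.5,0,0,0,0],[5.5,0,0,0,0],[5.5,0,0,-3,0],[5.5,0,0,-7,0],[5.5,-3,2,-7,0],[5.5,-10,4,-7,0],[5.5,-11,4,-7,0],[5.5,-11,4,-7,0]]]'

```text
t: 53.62
tcp_pos: [0.5814, 0.2493, 0.2642]
orientation: [[0.047, 0.999, -0.0], [0.999, -0.047, -0.0], [-0.0, -0.0, -1.0]]
ft_force: [-0.0, 0.1, 0.5]
gripper_width: 0.0547
gripper_force: 0.0
```

Run:
```python
from h import *
c=snap("wrist","w13"); print(c["eye"],arm.observe()["tcp_pos"])
for p in [(.4955,.309,.03),(.594,.311,.03),(.545,.363,.03)]: print(np.round(pix(c,p)))
```

```text
[0.58531846 0.31462814 0.23305838] [0.58137394 0.25038607 0.26429928]
[122. 135.]
[301. 123.]
[201.  22.]
```

Run:
```python
from h import *
snap("top","top3"); T=np.load("pics/top3.npy")[185:285,210:430]; W=np.load("pics/w13.npy")[0:210,50:430]
a=cv2.resize(np.ascontiguousarray(W),(570,315),interpolation=cv2.INTER_CUBIC); b=cv2.resize(np.ascontiguousarray(T),(570,259),interpolation=cv2.INTER_CUBIC)
cv2.imwrite("pics/fin.png",np.vstack([a,b]))
```

```text
(no output)
```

View pics/fin.png

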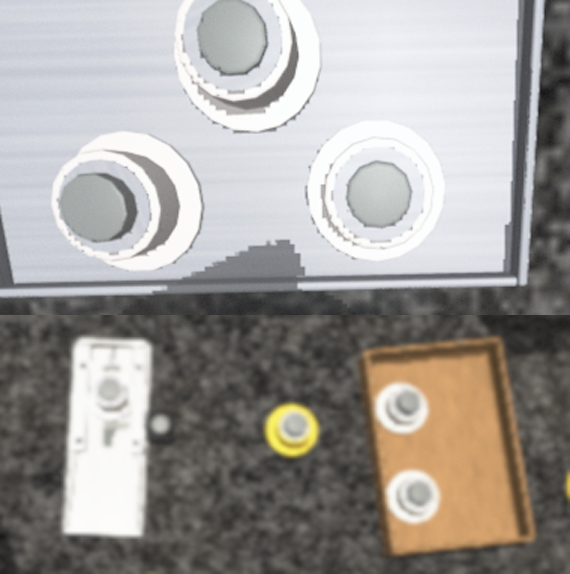

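In the top half, light e (lower left, 93,207) shows a raised button with a dark side wall, so it's worn and must go to the box. Lights a and b are flush. In the bottom half, c and the dead light are in the box, and d sits in the rail with the catch up. I'll move e now.

```bash
python3 - <<'E'
from h import *
c=load("w13"); print(world(c,50+93/1.5,207/1.5,.043), world(c,50+132/1.5,200/1.5,.009))
E
python3 go.py .4955,.309,.0175
```

```text
[0.49564397 0.30823452 0.043     ] [0.49581942 0.30907717 0.009     ]
.4955,.309,.0175 [ 5.4  -8.83  7.38]
```

>>> play_rows --series '[[[6,2.7,-4.4,0,0],[6,5.4,-8.8,0,0],[6,5.4,-8.8,0,0],[6,5.4,-8.8,3,0],[6,5.4,-8.8,6,0],[6,5.4,-8.8,7.2,0],[6,5.4,-8.8,7.2,0],[3,5.4,-8.8,7.2,0],[3,5.4,-8.8,7.2,0],[3,5.4,-8.8,7.2,0]]]'

```text
t: 54.98
tcp_pos: [0.4964, 0.3087, 0.1936]
orientation: [[0.045, 0.999, 0.002], [0.999, -0.045, 0.001], [0.001, 0.002, -1.0]]
ft_force: [-1.5, -0.5, 6.5]
gripper_width: 0.0376
gripper_force: 60.4
```

>>> play_rows --series '[[[3,0,0,0,0],[3,0,0,0,0],[3,0,0,0,0],[3,0,0,-1,0],[3,0,0,-5,0],[3,0,0,-11,0],[3,0,0,-11,0],[3,0,0,-11,0]]]'

```text
t: 55.98
tcp_pos: [0.4955, 0.3081, 0.3024]
orientation: [[0.045, 0.999, 0.0], [0.999, -0.045, 0.0], [0.0, 0.0, -1.0]]
ft_force: [-0.2, 0.4, -2.1]
gripper_width: 0.0377
gripper_force: 60.6
```

```bash
python3 st.py; python3 go.py .54,-.39,.017 .515,-.055,.13
```

```text
{'t': 55.975, 'qpos': [0.5359, 0.4978, 1.7904, -0.0, 0.8533, 0.5807], 'tcp_pos': [0.4955, 0.3081, 0.3024], 'orientation': [[0.0448, 0.999, 0.0001], [0.999, -0.0448, 0.0001], [0.0001, 0.0001, -1.0]], 'ft_force': [-0.199, 0.4398, -2.1325], 'gripper_width': 0.0377}
.54,-.39,.017 [-69.54   7.57  11.23]
.515,-.055,.13 [-36.18   3.58  -0.06]
```

>>> play_rows --series '[[[3,-6,0.6,0,0],[3,-12,1.2,0,0],[3,-18,1.8,0,0],[3,-24,2.4,0,0],[3,-30,3,0,0],[3,-36.2,2.6,0,0],[3,-36.2,2.6,0,0],[3,-36.2,2.6,0,0]]]'

```text
t: 56.98
tcp_pos: [0.505, -0.0545, 0.301]
orientation: [[0.046, 0.999, -0.003], [0.999, -0.046, 0.001], [0.0, -0.003, -1.0]]
ft_force: [-0.2, -0.6, -1.9]
gripper_width: 0.0374
gripper_force: 60.6
```

```bash
python3 - <<'E'
from h import *
c=snap("wrist","w14"); g=cv2.cvtColor(np.load("pics/w14.npy"),cv2.COLOR_BGR2GRAY)
ax=np.array([.606,.0055])
for z in (.013,.038,.040,.047): print(z,np.round(pix(c,(*ax,z)),1),"L/R", [round(pix(c,(ax[0]+s*r,ax[1],z))[0],1) for s,r in ((-1,.012),(1,.012),(-1,.020),(1,.020),(-1,.028),(1,.028))])
u,v=map(int,pix(c,(*ax,.04)))
print(u,v); print("from col",u-70); print(g[v,u-70:u+60].tolist())
# reference: e-like worn and flush from w13: rows through a (flush) & e (worn)
w=cv2.cvtColor(np.load("pics/w13.npy"),cv2.COLOR_BGR2GRAY); print("e worn row",w[138,80:190].tolist())
E
python3 go.py .54,-.39,.017
```

```text
0.013 [427.9 117.8] L/R [np.float64(410.3), np.float64(445.5), np.float64(398.6), np.float64(457.2), np.float64(387.0), np.float64(469.0)]
0.038 [443.2 117.9] L/R [np.float64(423.7), np.float64(462.7), np.float64(410.8), np.float64(475.7), np.float64(397.8), np.float64(488.8)]
0.04 [444.6 117.9] L/R [np.float64(424.9), np.float64(464.2), np.float64(411.9), np.float64(477.4), np.float64(398.8), np.float64(490.5)]
0.047 [449.6 118. ] L/R [np.float64(429.3), np.float64(469.9), np.float64(415.8), np.float64(483.4), np.float64(402.4), np.float64(497.0)]
444 117
from col 374
[189, 187, 188, 188, 190, 185, 187, 187, 188, 187, 186, 188, 187, 173, 230, 250, 249, 250, 249, 250, 250, 250, 226, 163, 165, 164, 138, 106, 102, 100, 100, 100, 102, 103, 104, 105, 103, 109, 152, 232, 249, 250, 247, 230, 199, 199, 210, 210, 210, 209, 207, 201, 146, 100, 151, 177, 185, 186, 183, 180, 182, 179, 180, 178, 176, 175, 174, 173, 172, 171, 168, 170, 168, 166, 165, 166, 162, 166, 165, 162, 162, 160, 159, 160, 158, 158, 160, 154, 153, 180, 196, 197, 196, 198, 199, 201, 205, 236, 246, 246, 228, 176, 161, 177, 190, 189, 188, 189, 187, 189, 188, 188, 188, 184, 186, 188, 185, 188, 189, 186, 189, 190, 186, 185, 188, 189, 187, 186, 187, 186]
e worn row [209, 207, 206, 209, 222, 240, 248, 249, 228, 189, 179, 165, 166, 168, 167, 167, 167, 170, 168, 168, 167, 167, 169, 169, 169, 170, 168, 170, 169, 169, 173, 172, 172, 171, 172, 173, 170, 174, 173, 176, 174, 175, 177, 178, 175, 176, 179, 180, 179, 179, 178, 184, 189, 157, 107, 98, 98, 98, 99, 100, 107, 179, 211, 211, 209, 209, 211, 214, 209, 199, 233, 249, 251, 251, 252, 251, 230, 155, 140, 136, 137, 135, 136, 136, 138, 134, 134, 133, 135, 159, 237, 251, 251, 251, 251, 251, 251, 251, 251, 251, 251, 251, 251, 245, 196, 148, 193, 217, 217, 216]
.54,-.39,.017 [-33.44   4.99  11.1 ]
```

Light d in the rail shows only about 2 px of side wall and a symmetric ring, so it's sound. Now I'll drop e in the box.

>>> play_rows --series '[[[3,-6,1,0,0],[3,-12,2,0,0],[3,-18,3,0,0],[3,-24,4,0,0],[3,-30,4.5,0,0],[3,-33.4,5,0,0],[3,-33.4,5,0,0],[3,-33.4,5,4,0],[3,-33.4,5,8,0],[3,-33.4,5,10,0]]]'

```text
t: 58.28
tcp_pos: [0.5407, -0.3875, 0.1996]
orientation: [[0.042, 0.999, -0.004], [0.999, -0.042, 0.003], [0.003, -0.004, -1.0]]
ft_force: [1.0, 0.2, -0.4]
gripper_width: 0.0375
gripper_force: 60.6
```

>>> play_rows --series '[[[3,0,0,0.4,0],[3,0,0,0.6,0],[5.5,0,0,0.6,0],[5.5,0,0,0.6,0],[5.5,0,0,0.6,0],[5.5,0,0,-3,0],[5.5,0,0,-8,0],[5.5,4,-4,-12,0],[5.5,10,-6,-14,0],[5.5,10,-6,-14,0]]]'

```text
t: 59.52
tcp_pos: [0.484, -0.2854, 0.3441]
orientation: [[0.043, 0.999, 0.001], [0.999, -0.043, -0.0], [-0.0, 0.001, -1.0]]
ft_force: [0.4, 0.2, -0.4]
gripper_width: 0.0546
gripper_force: 0.0
```

>>> play_rows --series '[[[5.5,5,-2,-2,0],[5.5,10,-4,-2,0],[5.5,16,-6,-2,0],[5.5,20,-6,-2,0],[5.5,20,-6,-2,0],[5.5,20,-6,-2,0],[5.5,20,-6,-2,0],[5.5,20,-6,-2,0]]]'

```text
t: 60.52
tcp_pos: [0.4343, -0.0862, 0.3621]
orientation: [[0.046, 0.999, -0.0], [0.999, -0.046, -0.0], [-0.0, -0.0, -1.0]]
ft_force: [0.3, -0.0, 0.2]
gripper_width: 0.055
gripper_force: 0.0
```

```bash
python3 st.py
python3 - <<'E'
from h import *
c=snap("top","top4"); g=cv2.cvtColor(np.load("pics/top4.npy"),cv2.COLOR_BGR2GRAY)
G=cv2.resize(g,None,fx=4,fy=4,interpolation=cv2.INTER_CUBIC)
h=cv2.HoughCircles(cv2.medianBlur(G,5),cv2.HOUGH_GRADIENT,1.2,50,param1=120,param2=28,minRadius=30,maxRadius=50)
for u,v,r in h[0]:
    w=world(c,(u+.5)/4-.5,(v+.5)/4-.5,.009)
    if .3<w[0]<.75 and abs(w[1])<.5: print(np.round(w[:2],3),r)
E
```

```text
{'t': 60.525, 'qpos': [-0.2227, 0.2191, 2.0537, -0.0001, 0.8688, -0.1764], 'tcp_pos': [0.4343, -0.0862, 0.3621], 'orientation': [[0.0462, 0.9989, -0.0001], [0.9989, -0.0462, -0.0001], [-0.0001, -0.0001, -1.0]], 'ft_force': [0.3433, -0.0169, 0.158], 'gripper_width': 0.055}
[ 0.565 -0.194] 39.72
[ 0.38  -0.038] 40.68
[ 0.588 -0.317] 39.84
[ 0.544 -0.391] 41.64
[ 0.489 -0.324] 41.16
[ 0.333 -0.283] 39.96
```

Run:
```python
from h import *
c=load("top4"); g=cv2.cvtColor(np.load("pics/top4.npy"),cv2.COLOR_BGR2GRAY)
for n,(x0,x1,y0,y1) in {"tray":(.44,.645,.275,.395),"rail":(.5,.66,-.02,.03)}.items():
    P=np.array([pix(c,(x,y,.036)) for x in (x0,x1) for y in (y0,y1)]); a=P.min(0).astype(int); b=P.max(0).astype(int)
    G=cv2.resize(g[a[1]:b[1],a[0]:b[0]],None,fx=6,fy=6,interpolation=cv2.INTER_CUBIC)
    h=cv2.HoughCircles(cv2.medianBlur(G,5),cv2.HOUGH_GRADIENT,1,60,param1=60,param2=14,minRadius=20,maxRadius=30)
    for u,v,r in (h[0][:5] if h is not None else []): print(n,np.round(world(c,a[0]+(u+.5)/6-.5,a[1]+(v+.5)/6-.5,.036)[:2],3),r,int(G[int(v),int(u)]))
```

Run:
```python
from h import *
c=load("top4"); g=cv2.cvtColor(np.load("pics/top4.npy"),cv2.COLOR_BGR2GRAY)
for n,p in {"a":(.546,.362,.036),"b":(.594,.311,.036),"d":(.606,.0055,.04)}.items():
    u,v=map(lambda q:int(round(q)),pix(c,p)); print(n,u,v); print(g[v-9:v+10:2,u-12:u+13:2])
```

```text
a 124 236
[[106 165 122 198 216 218 221 228 233 229 221 218 218]
 [115 168 124 201 221 225 234 241 247 247 245 227 217]
 [117 151 127 215 229 214 205 213 228 222 242 247 218]
 [124 128 160 227 209 179 177 175 206 217 176 243 236]
 [149 130 177 226 187 173 179 181 183 202 142 211 241]
 [158 143 200 227 187 174 178 174 191 197 128 184 240]
 [158 145 208 235 213 185 176 185 215 179 125 219 237]
 [145 127 203 231 237 224 219 212 189 131 156 227 223]
 [151 122 204 226 245 241 218 171 151 166 224 232 201]
 [170 123 205 220 231 243 246 242 242 234 224 216 220]]
b 143 219
[[217 215 216 217 216 217 220 220 223 224 223 220 223]
 [217 214 215 217 216 222 232 236 243 247 243 228 223]
 [216 214 217 218 226 232 226 225 232 240 247 246 228]
 [216 215 217 223 229 202 183 185 201 222 214 243 243]
 [216 214 218 228 219 181 179 184 180 206 190 186 246]
 [217 216 218 230 220 181 180 187 178 206 175 159 244]
 [216 215 219 230 230 201 185 186 196 218 155 163 242]
 [215 216 218 228 244 229 208 220 215 172 129 193 234]
 [218 217 219 221 240 244 198 184 154 136 174 234 222]
 [240 224 218 218 225 242 244 233 209 214 228 219 217]]
d 252 213
[[236 198 245 250 248 233 217 220 239 250 246 226 227]
 [247 241 243 250 247 222 222 220 235 249 248 239 233]
 [250 248 241 250 249 236 233 239 249 251 247 248 247]
 [250 247 238 247 235 202 194 205 238 249 248 248 248]
 [250 248 233 244 213 193 194 192 214 231 247 249 250]
 [250 248 235 241 204 198 200 198 207 220 247 250 250]
 [251 250 246 245 217 197 194 201 225 223 246 250 248]
 [250 250 251 247 234 229 218 225 223 181 238 249 247]
 [251 250 248 249 221 200 195 186 157 165 201 218 237]
 [251 248 248 249 248 224 210 208 189 185 161 143 179]]
```

Buttons a, b and d all show grey patches where expected. Three rejects are in the box, and the arm is clear.

```bash
python3 -c "
from rig import arm
print(arm.sign_off())"
```

```text
the job is handed in; nothing more can be done
None
```

I handed the job in at about 60 s of the 210 s limit: the dead light and worn lights c and e are in the brown box, sound light d is locked in the rail, and sound lights a and b stand in the steel tray with their buttons in; sign-off gave no verdict.

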